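# Load the parts-cleaning pan

## Task

Load the bored blocks into the parts-cleaning pan: first move the tape measure that was left on the lid onto the bench, clear of the pan, then lift the lid off by its knob and lay it flat, knob up, on the bench beside the pan. Put every bored block inside the pan, and when all are in set the lid back on so that it sits fully home on the rim, with the tape measure still on the bench. Leave the flap disc and the welding magnet where they are.

Things in the scene. Friction and masses are not known exactly. Their poses are not given: they have to be found in the camera images.
- pan: Round open steel pan, fixed. Origin: centre of its underside, on the bench; z up. Outer radius 118 mm, inner 111 mm; rim 96 mm and inner floor 5 mm above the bench. Two strap handles on its own +x and -x sides reach out to 142 mm from its axis, at 66 to 76 mm height. The bench is free from its left edge (y = 0.5) to a tool tray at y = -0.46.
- pan_lid: Loose round aluminium lid, 0.4 kg. Origin: centre of its underside; z: its axis, towards the knob. A plug of radius 107 mm, 6 mm thick, drops into the pan's mouth; a plate of radius 122 mm, z 6 to 10 mm, rests on the rim; on top in the middle a dark knob, radius 16 mm, z 20 to 46 mm, on a thinner stem. Seated on the pan its origin is 90 mm above the bench.
- tape_measure: Tape measure, about 0.22 kg, at the start standing on the lid beside the knob, its long side pointing outward from the knob. Origin: under its middle, at its underside; z up. Its case spans x -16 to +18 mm, y -27 to +45 mm, z 0 to 64 mm (a thin hook sticks out to y = -45); grasp across x, at y = +9 mm.
- block_0: Bored aluminium block with bevelled ends, 42 x 124 x 38 mm (its own x, y, z), about 0.32 kg, lying on the bench left of the pan. Origin: centre of its underside; z up. Grasp across x (42 mm, upright sides). Three to five of the five blocks are present. In the pan they may lie side by side or in two layers (76 mm; the lid leaves 85 mm).
- block_1: Bored aluminium block with bevelled ends, 42 x 124 x 38 mm (its own x, y, z), about 0.32 kg, lying on the bench left of the pan. Origin: centre of its underside; z up. Grasp across x (42 mm, upright sides). Three to five of the five blocks are present. In the pan they may lie side by side or in two layers (76 mm; the lid leaves 85 mm).
- block_2: Bored aluminium block with bevelled ends, 42 x 124 x 38 mm (its own x, y, z), about 0.32 kg, lying on the bench left of the pan. Origin: centre of its underside; z up. Grasp across x (42 mm, upright sides). Three to five of the five blocks are present. In the pan they may lie side by side or in two layers (76 mm; the lid leaves 85 mm).
- block_3: Bored aluminium block with bevelled ends, 42 x 124 x 38 mm (its own x, y, z), about 0.32 kg, lying on the bench left of the pan. Origin: centre of its underside; z up. Grasp across x (42 mm, upright sides). Three to five of the five blocks are present. In the pan they may lie side by side or in two layers (76 mm; the lid leaves 85 mm).
- block_4: Bored aluminium block with bevelled ends, 42 x 124 x 38 mm (its own x, y, z), about 0.32 kg, lying on the bench left of the pan. Origin: centre of its underside; z up. Grasp across x (42 mm, upright sides). Three to five of the five blocks are present. In the pan they may lie side by side or in two layers (76 mm; the lid leaves 85 mm).
- flap_disc: Bystander: flap disc, 116 mm across, 22 mm thick, lying flat, loose, to be left alone. Origin: centre of its underside.
- magnet: Bystander: red welding magnet, a flat plate 65 x 100 x 15 mm, loose, to be left alone. Origin: centre of its underside.

How it is judged:
By the outcome, as a careful person would: the job done as asked, in the order asked, and still so for the second after the job is handed in, with the robot touching nothing.
Of block_0, block_1, block_2, block_3, block_4 only 3 to 5 are there at a start; the rules pass over those that are not, and their reading is None.
At some moment in a run one of block_0, block_1, block_2, block_3, block_4 may be knocked a few centimetres aside while the robot is not near it.
Once in a run the grip may slacken for a moment while it holds something.
It also fails if it takes over 210 s, if anything falls off the work surface, if the arm or the gripper's body presses on something with over 40 N, if the wrist force passes 120 N, or if a joint passes its speed limit or range.

## Robot

A 6-joint arm with a two-finger parallel gripper is mounted at the origin on the work surface; the furniture and walls round the work are solid. World frame = base frame: x ahead of the robot, y to its left, z up, the work surface at z = 0. Lengths are in m, angles in rad, forces in N, time in s.
With the tool pointing down it reaches from about 0.425 to 0.925 m from the base axis. Payload 12.5 kg.
Tool frame: the origin (TCP) lies on the mounting face of the last link; the fingertips stand 173 mm ahead of it and the grasp point (between the pads) lies 155 mm ahead of it; x points along the fingers, y is the direction in which the jaws open and shut, and the axes are right-handed (so a half turn about x gives the same grasp; the last joint's range is limited). The gripper opens to 85 mm and grips with 20 to 120 N. Pads are 22 mm wide; open, the fingers measure 114 mm over their backs; the gripper's body (76 mm by 85 mm) begins 54 mm behind the grasp point. The pads swing forward as they close: fully open they stand 13 mm farther back than shut.
Start: joints at [-1.366, 0.491, 1.559, -0, 1.092, -0.106], TCP at [0.191, -0.595, 0.405] pointing down, gripper open.
Joint ranges: [-3.1, 3.1], [-0.84, 2.19], [0.05, 2.79], [-1.13, 4.28], [0.06, 2.93], [-2.69, 2.69]. Speed limits (rad/s): [2.22, 2.22, 2.79, 3.14, 3.14, 3.14].

## Interface

Orientations are given as a 3x3 rotation matrix whose columns are the frame's x, y, z axes.
In Python, from rig import get_state, get_image, sign_off gives the robot as it stands. The module is installed in compiled form; this text tells all that it offers.
- The arm moves only by the tool jog_arm, never from a script. Its argument "increments" is a list of rows, each a list of 7 numbers: the opening, from -1 (shut) to 1 (fully open), then the shift along the world's x, y, z in m, then the turn, a rotation vector about the world's x, y, z in rad. A call has 1 to 12 rows; each row is the pose to reach, as a shift and turn from the pose commanded when the call began; what a row does not reach only later rows make up. A row lasts 1/12 s, in which the tool goes at most 41.7 mm and 7.16 degrees, less where a joint would pass 70% of its speed; a pose out of reach is approached as far as the arm can. A call with a gripper value outside its range is refused whole. The fingers move at their own pace and stop on an object; "squeeze" is the grip in N (left out, the last holds). Time passes only in rows, so rows that repeat a pose let the fingers close. It gives the time, the measured TCP pose, the force and the opening at its end, in the units of the state.
- get_state(): the state, without advancing time (a new reading comes with each control period).
- get_image(name): name is "side" or "top"; returns a dict with "pixels" (400x640x3 uint8, red, green, blue), "depth" (400x640 float32, m along the optical axis (not along the pixel's ray), 0 where there is no reading), "intrinsics" (3x3 intrinsics, pixels), "R" (3x3) and "t" (3): a world point X has camera coordinates R X + t. Camera axes: x right, y down, z forward; pixel columns grow to the right and rows downward; lengths in m; the calibration is good to about 2 mm. A picture is of the moment at which its call begins.
- sign_off(): hands the job in, once; it reports no verdict.
The state is a dict: "clock": time; "joint_positions": joint angles; "joint_vel": joint speeds; "tau": joint torques, N m; "tool_pos": TCP position; "tcp_rot": TCP orientation; "ft_force": force on the tool from outside, world axes, zero at the start; "wrist_torque": the same for the moment, N m; "finger_gap": finger opening in m.
Only numpy, scipy, OpenCV 4.12 (cv2) and the standard library are available. Lean on these libraries where they do the work, as an engineer would, in place of code of your own. Each camera call takes 0.05 s, during which the arm holds its last target.

## Working session

There is one attempt and no reset: what is moved stays moved. The work goes in short steps, Python scripts to look and compute and a tool call to move; the robot and the scene stay as the last step left them, time stands still between calls to the robot, and variables do not carry over. Pictures are saved under pics/ and viewed, and the job is handed in when it is done.

Besides the shell and the picture viewer there is one more tool, called after "Call:" by a JSON object that holds its "method" and its "body", one argument or row to a line. jog_arm: Moves the arm, as the interface text tells. Its arguments: {"type":"object","properties":{"increments":{"type":"array"},"squeeze":{"type":"number"}},"required":["increments"]}

```bash
mkdir -p pics; python3 - <<'E'
from rig import get_state,get_image
import cv2,numpy as np
s=get_state()
for k,v in s.items(): print(k,np.round(v,3).tolist())
for n in("top","side"):
    d=get_image(n); cv2.imwrite(f"pics/{n}0.png",d["pixels"][:,:,::-1]); print(n,d["intrinsics"].tolist(),np.round(d["R"],4).tolist(),d["t"], (d["depth"]>0).mean())
E
```

```text
clock 0.0
joint_positions [-1.366, 0.492, 1.559, 0.0, 1.092, -0.106]
joint_vel [-0.0, -0.0, 0.001, 0.001, 0.001, 0.001]
tau [0.001, -61.845, -26.159, -0.0, 0.004, 0.0]
tool_pos [0.191, -0.595, 0.404]
tcp_rot [[-0.0, 0.306, -0.952], [0.001, -0.952, -0.306], [-1.0, -0.001, -0.0]]
ft_force [0.017, 0.171, -0.404]
wrist_torque [-0.056, -0.015, 0.023]
finger_gap 0.085
top [[370.56092017215013, 0.0, 321.88003097785275], [0.0, 370.56092017215013, 196.1406604059009], [0.0, 0.0, 1.0]] [[-0.0025, -0.9999, -0.0114], [-0.9972, 0.0034, -0.0745], [0.0745, 0.0111, -0.9972]] [0.07381762 0.59852774 1.09796753] 0.99614453125
side [[492.83050172642925, 0.0, 316.20835117607476], [0.0, 492.83050172642925, 196.2598026221664], [0.0, 0.0, 1.0]] [[0.9992, 0.0367, 0.0137], [0.0338, -0.6297, -0.7761], [-0.0198, 0.776, -0.6304]] [-0.60278842  0.09420996  1.22861353] 0.99587109375
```

View pics/top0.png

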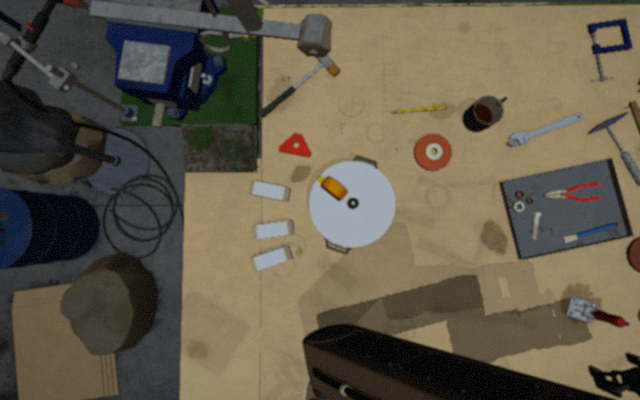

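View pics/side0.png

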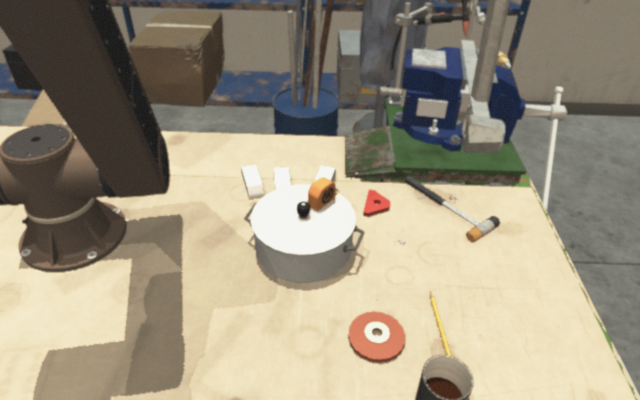

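```bash
cat > h.py <<'E'
from rig import get_state,get_image
import cv2,numpy as np
def ray(d,u,v,z):
    K,R,t=d["intrinsics"],d["R"],d["t"]
    c=-R.T@t; r=R.T@np.linalg.inv(K)@np.array([u,v,1.]); return c+r*(z-c[2])/r[2]
def cloud(d):
    K,R,t=d["intrinsics"],d["R"],d["t"]; Z=d["depth"].astype(float)
    u,v=np.meshgrid(np.arange(640),np.arange(400))
    P=np.stack([(u-K[0,2])/K[0,0]*Z,(v-K[1,2])/K[1,1]*Z,Z],-1)
    return (P-t)@R   # R^T (P-t)
def crop(d,name,x0,y0,x1,y1,s):
    im=d["pixels"][y0:y1,x0:x1,::-1]; cv2.imwrite(f"pics/{name}.png",cv2.resize(im,None,fx=s,fy=s,interpolation=cv2.INTER_CUBIC))
def rects(P,mask,minn=60,lab=""):
    n,l,st,c=cv2.connectedComponentsWithStats(mask.astype(np.uint8))
    for i in range(1,n):
        if st[i,4]<minn: continue
        p=P[l==i]; r=cv2.minAreaRect((p[:,:2]*1000).astype(np.float32)); 
        b=cv2.boxPoints(r); e=[b[1]-b[0],b[2]-b[1]]; L=max(e,key=np.linalg.norm)
        print(lab,"px",np.round(c[i]),"n",st[i,4],"ctr",np.round(r[0],1),"size",np.round(r[1],1),"longaxis deg",round(np.degrees(np.arctan2(L[1],L[0]))%180,1),"z med",round(np.median(p[:,2]),4),"mean",np.round(p[:,:2].mean(0)*1000,1))
E
python3 - <<'E'
from h import *
d=get_image("top"); P=cloud(d)
crop(d,"c0",230,110,480,290,3)
z=P[...,2]
print("bench z", np.median(z[300:330,220:300]))
roi=np.zeros(z.shape,bool); roi[120:290,235:470]=1
rects(P,roi&(z>.028)&(z<.048),lab="blk")
rects(P,roi&(z>.09)&(z<.11),lab="lid")
rects(P,roi&(z>.12)&(z<.2),20,lab="hi")
rects(P,roi&(z>.145)&(z<.2),20,lab="tape")
rects(P,roi&(z>.06)&(z<.085),10,lab="handle")
rects(P,roi&(z>.01)&(z<.028),40,lab="low")
h=cv2.cvtColor(d["pixels"],cv2.COLOR_RGB2HSV)
m=roi&(h[...,0]<22)&(h[...,1]>170)&(h[...,2]>120)
rects(P,m,20,"orange")
d=get_image("side"); P=cloud(d); crop(d,"s0",230,140,430,380,3)
z=P[...,2];print("bench",np.median(z[330:380,200:330]))
roi=np.zeros(z.shape,bool); roi[150:300,230:420]=1
rects(P,roi&(z>.09)&(z<.11),lab="lid")
rects(P,roi&(z>.145)&(z<.2),10,lab="tape")
rects(P,roi&(z>.032)&(z<.044),40,lab="blk")
E
```

```text
bench z 0.0010984044761937171
blk px [244. 137.] n 532 ctr [779.1 306. ] size [ 59.4 103.3] longaxis deg 174.5 z med 0.0382 mean [778.2 305.8]
blk px [268. 191.] n 486 ctr [615.2 233.4] size [105.6  41.9] longaxis deg 78.3 z med 0.0386 mean [614.9 232.6]
blk px [272. 230.] n 493 ctr [498.1 221.7] size [ 41.9 104.3] longaxis deg 98.5 z med 0.0385 mean [498.2 220.6]
blk px [270. 259.] n 496 ctr [411.7 228.6] size [ 41.8 105.5] longaxis deg 108.3 z med 0.0387 mean [412.7 226.6]
lid px [353. 205.] n 5372 ctr [571.9 -12.2] size [240.1 242.1] longaxis deg 134.8 z med 0.1008 mean [567.2 -15.1]
hi px [333. 188.] n 359 ctr [612.3  41. ] size [71.4 35.8] longaxis deg 51.0 z med 0.1608 mean [610.4  40.6]
hi px [352. 203.] n 106 ctr [570.4 -10.9] size [29.9 27.2] longaxis deg 0.4 z med 0.1363 mean [570.5 -11. ]
tape px [334. 188.] n 316 ctr [611.5  39. ] size [65.6 34.4] longaxis deg 51.0 z med 0.1618 mean [610.7  39. ]
handle px [366. 160.] n 87 ctr [696.5 -53.9] size [73.4 19.7] longaxis deg 71.0 z med 0.0754 mean [698.4 -55.7]
handle px [336. 248.] n 100 ctr [448.8  29.9] size [84.9 24.7] lon
[... 1175 characters left out ...]
med 0.0978 mean [569.9 -31.9]
tape px [321. 186.] n 312 ctr [612.9  32.1] size [63.8 37.4] longaxis deg 45.2 z med 0.1574 mean [611.5  26.4]
blk px [392. 161.] n 441 ctr [824.3 313.9] size [ 92.  136.2] longaxis deg 168.0 z med 0.039 mean [810.8 308.6]
blk px [252. 175.] n 301 ctr [415.  221.7] size [ 42.1 100.4] longaxis deg 108.6 z med 0.0356 mean [415.  220.7]
blk px [282. 177.] n 285 ctr [500.  217.2] size [41.9 96.6] longaxis deg 98.2 z med 0.0355 mean [499.3 216.4]
blk px [325. 173.] n 182 ctr [618.7 237.3] size [76.1 42.1] longaxis deg 77.3 z med 0.0355 mean [619.3 243.9]
blk px [303. 265.] n 337 ctr [570.3 -94.1] size [ 79.1 220.6] longaxis deg 178.7 z med 0.0378 mean [ 576.5 -112.3]
```

View pics/c0.png

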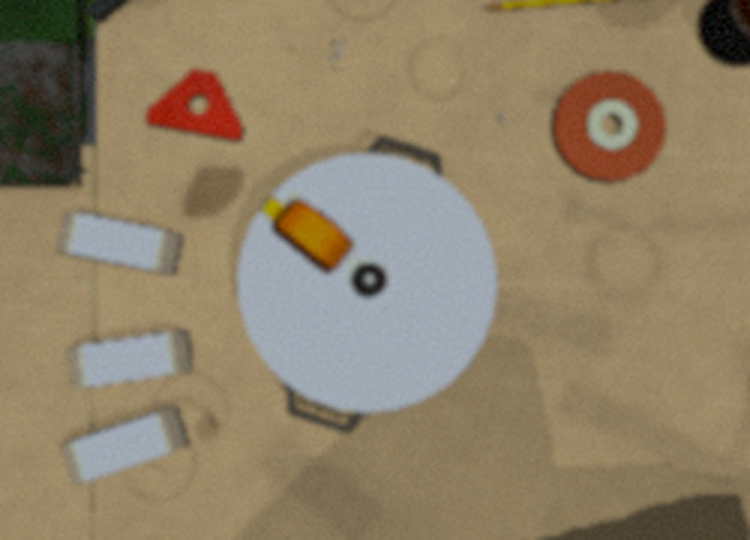

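View pics/s0.png

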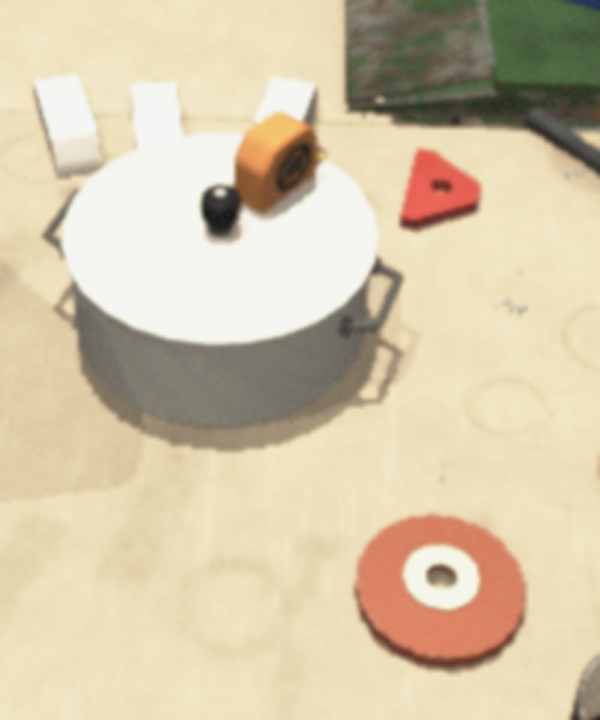

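Call:
{"method": "jog_arm", "body": {
  "increments": [
    [1,0.03,0.03,0,0,0,0.05],
    [1,0.06,0.06,0,0,0,0.1],
    [1,0.08,0.09,0,0,0,0.15],
    [1,0.1,0.12,0,0,0,0.2],
    [1,0.12,0.15,0,0,0,0.25],
    [1,0.14,0.18,0,0,0,0.3],
    [1,0.16,0.21,0,0,0,0.35],
    [1,0.18,0.24,0,0,0,0.4],
    [1,0.2,0.27,0,0,0,0.45],
    [1,0.22,0.3,0,0,0,0.5],
    [1,0.24,0.33,0,0,0,0.55],
    [1,0.25,0.35,0,0,0,0.58]
  ],
  "squeeze": 40
}}

```text
clock: 1.2
tool_pos: [0.4425, -0.2426, 0.4048]
tcp_rot: [[0.0, 0.78, -0.626], [0.0, -0.626, -0.78], [-1.0, 0.0, -0.0]]
ft_force: [-0.3, 0.3, -0.4]
finger_gap: 0.0854
```

Call:
{"method": "jog_arm", "body": {
  "increments": [
    [1,0.017,0.028,0,0,0,0],
    [1,0.034,0.056,0,0,0,0],
    [1,0.051,0.084,0,0,0,0],
    [1,0.068,0.112,0,0,0,0],
    [1,0.085,0.14,0,0,0,0],
    [1,0.102,0.168,0,0,0,0],
    [1,0.119,0.196,0,0,0,0],
    [1,0.136,0.224,0,0,0,0],
    [1,0.153,0.252,0,0,0,0],
    [1,0.165,0.272,0,0,0,0],
    [1,0.17,0.281,0,0,0,0],
    [1,0.17,0.281,-0.01,0,0,0]
  ]
}}

```text
clock: 2.2
tool_pos: [0.6118, 0.0376, 0.3955]
tcp_rot: [[0.003, 0.779, -0.627], [-0.0, -0.627, -0.779], [-1.0, 0.002, -0.002]]
ft_force: [0.8, -0.6, -0.3]
finger_gap: 0.0853
```

```bash
python3 - <<'E'
from h import *
d=get_image("side"); crop(d,"s1",230,100,430,280,4)
E
```

```text
(no output)
```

View pics/s1.png

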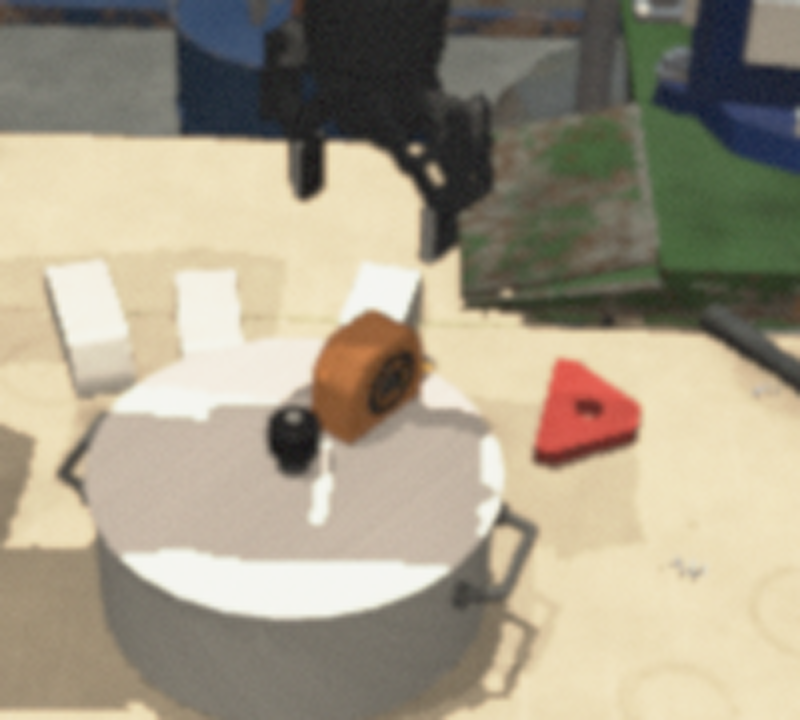

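The side view shows the fingers at (305,180) and (435,250), either side of the tape at (370,375). Descending.

Call:
{"method": "jog_arm", "body": {
  "increments": [
    [1,0,0,-0.02,0,0,0],
    [1,0,0,-0.04,0,0,0],
    [1,0,0,-0.06,0,0,0],
    [1,0,0,-0.08,0,0,0],
    [1,0,0,-0.092,0,0,0],
    [1,0,0,-0.1,0,0,0],
    [1,0,0,-0.102,0,0,0],
    [-1,0,0,-0.102,0,0,0],
    [-1,0,0,-0.102,0,0,0],
    [-1,0,0,-0.102,0,0,0],
    [-1,0,0,-0.102,0,0,0],
    [-1,0,0,-0.102,0,0,0]
  ],
  "squeeze": 40
}}

```text
clock: 3.25
tool_pos: [0.6112, 0.036, 0.2935]
tcp_rot: [[0.001, 0.778, -0.629], [-0.0, -0.629, -0.778], [-1.0, 0.001, -0.001]]
ft_force: [-0.4, 0.3, 3.9]
finger_gap: 0.0333
```

Call:
{"method": "jog_arm", "body": {
  "increments": [
    [-1,0,0,0,0,0,0],
    [-1,0,0,0,0,0,0],
    [-1,0,0,0.005,0,0,0],
    [-1,0,0,0.01,0,0,0],
    [-1,0,0,0.02,0,0,0],
    [-1,0,0,0.03,0,0,0],
    [-1,0,0,0.045,0,0,0],
    [-1,0,0,0.06,0,0,0],
    [-1,0,0,0.06,0,0,0]
  ]
}}

```text
clock: 4.0
tool_pos: [0.6115, 0.036, 0.3563]
tcp_rot: [[0.005, 0.778, -0.629], [-0.0, -0.629, -0.778], [-1.0, 0.004, -0.003]]
ft_force: [0.6, -0.8, -1.6]
finger_gap: 0.0334
```

```bash
python3 - <<'E'
from h import *
d=get_image("side"); crop(d,"s2",230,100,430,280,4)
E
```

```text
(no output)
```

View pics/s2.png

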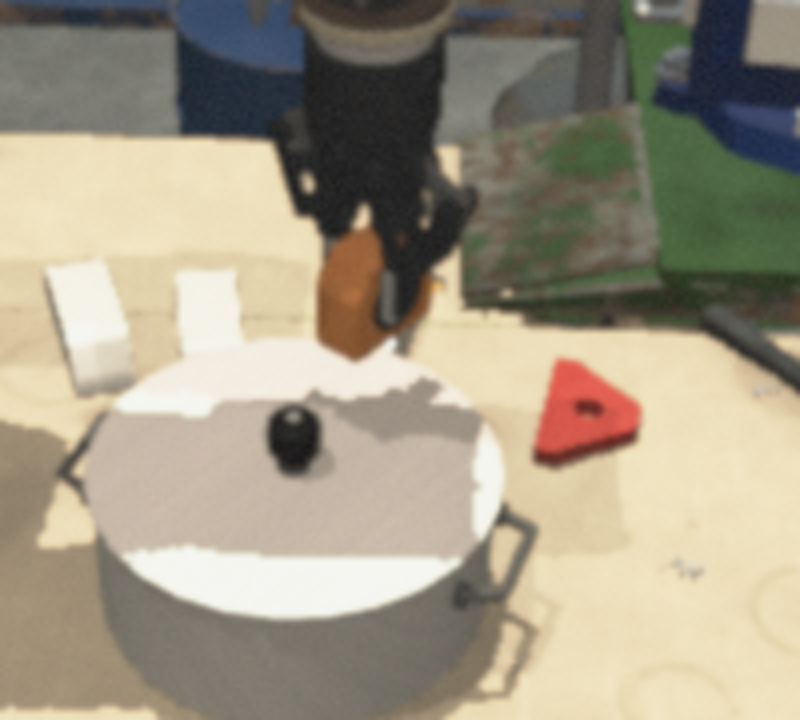

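Tape is lifted clear of the lid. Carrying it to about (0.80,-0.04).

Call:
{"method": "jog_arm", "body": {
  "increments": [
    [-1,0.01,-0.004,0,0,0,0],
    [-1,0.03,-0.012,0,0,0,0],
    [-1,0.05,-0.02,0,0,0,0],
    [-1,0.07,-0.028,0,0,0,0],
    [-1,0.09,-0.036,0,0,0,0],
    [-1,0.11,-0.044,0,0,0,0],
    [-1,0.13,-0.052,0,0,0,0],
    [-1,0.15,-0.06,0,0,0,0],
    [-1,0.17,-0.068,0,0,0,0],
    [-1,0.185,-0.074,0,0,0,0],
    [-1,0.19,-0.076,0,0,0,0],
    [-1,0.19,-0.076,0,0,0,0]
  ],
  "squeeze": 50
}}

```text
clock: 5.05
tool_pos: [0.8016, -0.0406, 0.3509]
tcp_rot: [[-0.002, 0.777, -0.629], [0.0, -0.629, -0.777], [-1.0, -0.001, 0.001]]
ft_force: [-0.1, 0.6, -3.1]
finger_gap: 0.0338
```

Call:
{"method": "jog_arm", "body": {
  "increments": [
    [-1,0,0,-0.02,0,0,0],
    [-1,0,0,-0.04,0,0,0],
    [-1,0,0,-0.06,0,0,0],
    [-1,0,0,-0.08,0,0,0],
    [-1,0,0,-0.1,0,0,0],
    [-1,0,0,-0.12,0,0,0],
    [-1,0,0,-0.135,0,0,0],
    [-1,0,0,-0.145,0,0,0],
    [-1,0,0,-0.152,0,0,0],
    [-1,0,0,-0.156,0,0,0],
    [-1,0,0,-0.156,0,0,0]
  ]
}}

```text
clock: 5.97
tool_pos: [0.8011, -0.04, 0.1964]
tcp_rot: [[-0.0, 0.778, -0.629], [-0.0, -0.629, -0.778], [-1.0, -0.0, 0.0]]
ft_force: [-0.5, -0.2, -2.4]
finger_gap: 0.0331
```

```bash
python3 - <<'E'
from h import *
s=get_state(); print(s["tool_pos"],s["ft_force"],s["finger_gap"])
d=get_image("side"); crop(d,"s3",280,60,480,260,3)
E
```

```text
[ 0.80107695 -0.03997554  0.19643653] [-0.4934057  -0.22427383 -2.4368857 ] 0.033084785674496915
```

View pics/s3.png

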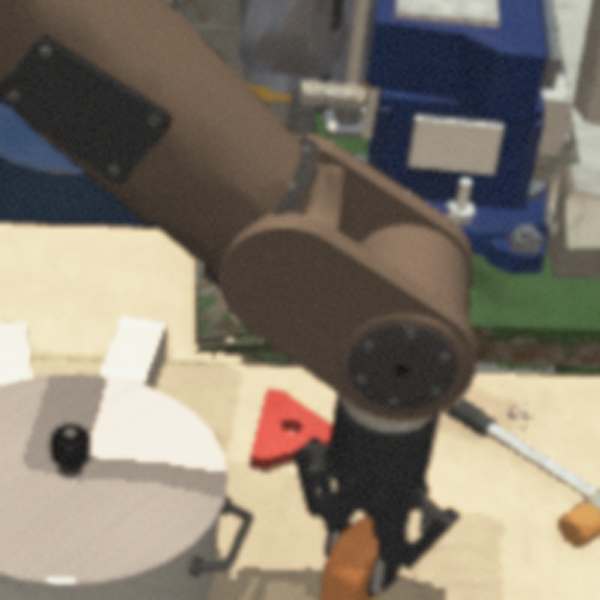

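Tape is held over the bench and its weight is still on the wrist. Lowering to contact and releasing.

Call:
{"method": "jog_arm", "body": {
  "increments": [
    [-1,0,0,-0.001,0,0,0],
    [-1,0,0,-0.002,0,0,0],
    [-1,0,0,-0.003,0,0,0],
    [-1,0,0,-0.003,0,0,0]
  ]
}}

```text
clock: 6.35
tool_pos: [0.8011, -0.0401, 0.1939]
tcp_rot: [[0.0, 0.778, -0.629], [-0.0, -0.629, -0.778], [-1.0, 0.0, -0.0]]
ft_force: [-0.5, -0.0, -1.4]
finger_gap: 0.034
```

Call:
{"method": "jog_arm", "body": {
  "increments": [
    [-1,0,0,-0.001,0,0,0],
    [-1,0,0,-0.001,0,0,0]
  ]
}}

```text
clock: 6.52
tool_pos: [0.8012, -0.0401, 0.1936]
tcp_rot: [[0.001, 0.778, -0.629], [-0.0, -0.629, -0.778], [-1.0, 0.001, -0.0]]
ft_force: [-2.5, 0.8, 3.7]
finger_gap: 0.0338
```

Call:
{"method": "jog_arm", "body": {
  "increments": [
    [0,0,0,0,0,0,0],
    [0.5,0,0,0,0,0,0],
    [1,0,0,0,0,0,0],
    [1,0,0,0,0,0,0],
    [1,0,0,0,0,0,0],
    [1,0,0,0.02,0,0,0],
    [1,0,0,0.05,0,0,0],
    [1,0,0,0.08,0,0,0],
    [1,0,0,0.11,0,0,0],
    [1,0,0,0.14,0,0,0],
    [1,0,0,0.17,0,0,0],
    [1,0,0,0.18,0,0,0]
  ]
}}

```text
clock: 7.52
tool_pos: [0.8012, -0.04, 0.3784]
tcp_rot: [[0.007, 0.778, -0.629], [-0.001, -0.629, -0.778], [-1.0, 0.006, -0.003]]
ft_force: [0.6, -0.2, 0.9]
finger_gap: 0.0851
```

Call:
{"method": "jog_arm", "body": {
  "increments": [
    [1,-0.02,0.002,0,0,0,0],
    [1,-0.05,0.006,0,0,0,0],
    [1,-0.08,0.01,0,0,0,0],
    [1,-0.11,0.013,0,0,0,0],
    [1,-0.14,0.017,0,0,0,0],
    [1,-0.17,0.021,0,0,0,0],
    [1,-0.2,0.024,0,0,0,0],
    [1,-0.22,0.027,0,0,0,0],
    [1,-0.23,0.028,0,0,0,0],
    [1,-0.23,0.028,0,0,0,0]
  ]
}}

```text
clock: 8.35
tool_pos: [0.57, -0.0118, 0.373]
tcp_rot: [[-0.0, 0.778, -0.629], [-0.0, -0.629, -0.778], [-1.0, -0.0, 0.0]]
ft_force: [1.2, -0.5, 0.1]
finger_gap: 0.0855
```

```bash
python3 - <<'E'
from h import *
s=get_state(); print(s["tool_pos"],s["ft_force"],s["finger_gap"])
d=get_image("side"); crop(d,"s4",230,60,430,280,3)
P=cloud(d); z=P[...,2]; roi=np.zeros(z.shape,bool); roi[150:300,230:420]=1
rects(P,roi&(z>.118)&(z<.145),10,lab="knob"); rects(P,roi&(z>.09)&(z<.11),lab="lid")
d=get_image("top");crop(d,"t4",230,110,480,290,3)
E
```

```text
[ 0.57003284 -0.01184025  0.37296679] [ 1.2190731  -0.50840886  0.07938   ] 0.08546835584908323
knob px [303. 208.] n 149 ctr [572.6 -16. ] size [28.4 29.7] longaxis deg 138.3 z med 0.1314 mean [573.2 -20.2]
lid px [303. 220.] n 5623 ctr [572.4 -14.6] size [242.3 243.4] longaxis deg 123.1 z med 0.0979 mean [572.6 -24.9]
```

View pics/s4.png

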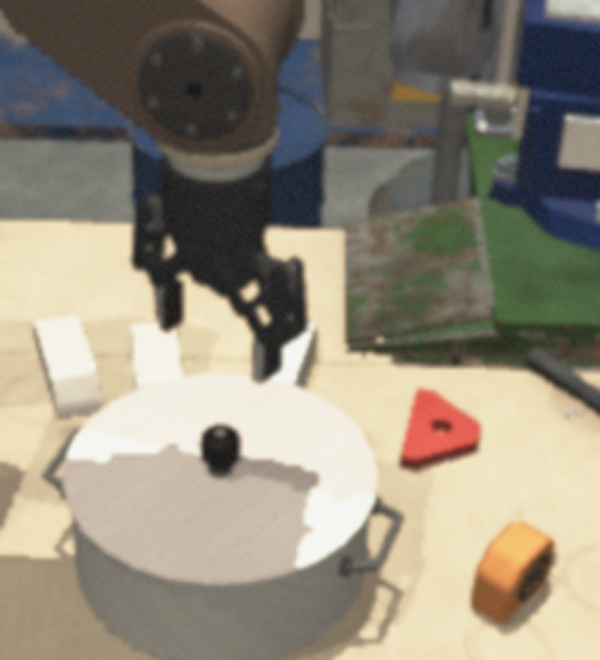

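View pics/t4.png

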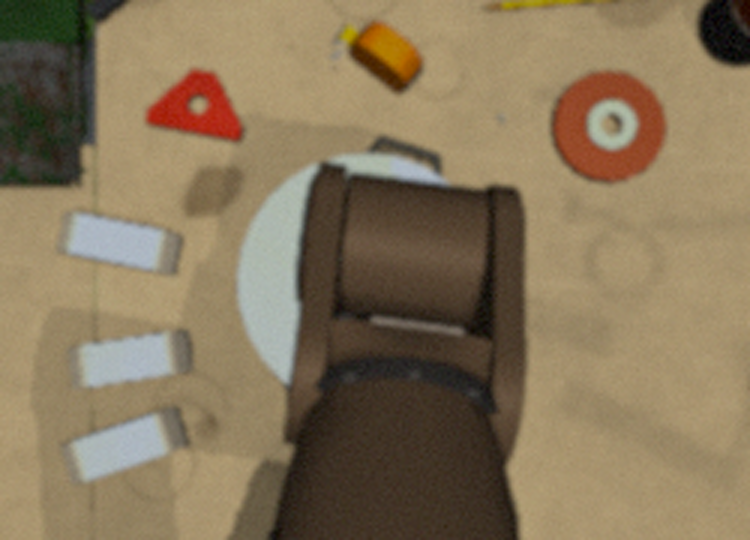

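The tape stands upright on the bench (top crop (387,55)), and the knob is bare and between the fingers. Descending onto the knob.

Call:
{"method": "jog_arm", "body": {
  "increments": [
    [1,0.001,-0.001,-0.02,0,0,0],
    [1,0.001,-0.001,-0.04,0,0,0],
    [1,0.001,-0.001,-0.06,0,0,0],
    [1,0.001,-0.001,-0.08,0,0,0],
    [1,0.001,-0.001,-0.09,0,0,0],
    [1,0.001,-0.001,-0.094,0,0,0],
    [1,0.001,-0.001,-0.094,0,0,0],
    [-1,0.001,-0.001,-0.094,0,0,0],
    [-1,0.001,-0.001,-0.094,0,0,0],
    [-1,0.001,-0.001,-0.094,0,0,0],
    [-1,0.001,-0.001,-0.094,0,0,0],
    [-1,0.001,-0.001,-0.094,0,0,0]
  ],
  "squeeze": 70
}}

```text
clock: 9.45
tool_pos: [0.5722, -0.0131, 0.2797]
tcp_rot: [[0.001, 0.778, -0.629], [-0.0, -0.629, -0.778], [-1.0, 0.001, -0.001]]
ft_force: [-1.4, 2.0, 3.3]
finger_gap: 0.0301
```

Call:
{"method": "jog_arm", "body": {
  "increments": [
    [-1,0,0,0,0,0,0],
    [-1,0,0,0,0,0,0],
    [-1,0,0,0.004,0,0,0],
    [-1,0,0,0.01,0,0,0],
    [-1,0,0,0.018,0,0,0],
    [-1,0,0,0.03,0,0,0],
    [-1,0,0,0.045,0,0,0],
    [-1,0,0,0.06,0,0,0],
    [-1,0,0,0.07,0,0,0],
    [-1,0,0,0.07,0,0,0]
  ]
}}

```text
clock: 10.28
tool_pos: [0.5723, -0.013, 0.3511]
tcp_rot: [[0.004, 0.778, -0.629], [-0.001, -0.629, -0.778], [-1.0, 0.003, -0.002]]
ft_force: [-0.1, 0.2, -3.7]
finger_gap: 0.0303
```

```bash
python3 - <<'E'
from h import *
d=get_image("side"); crop(d,"s5",230,60,430,280,3)
E
```

```text
(no output)
```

View pics/s5.png

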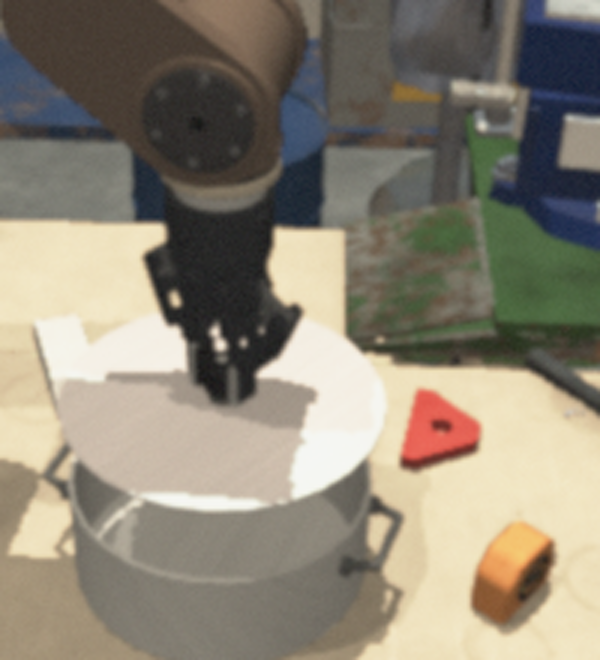

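Lid is up and level. Carrying it to about (0.50,-0.30).

Call:
{"method": "jog_arm", "body": {
  "increments": [
    [-1,-0.003,-0.01,0,0,0,0],
    [-1,-0.009,-0.035,0,0,0,0],
    [-1,-0.016,-0.065,0,0,0,0],
    [-1,-0.024,-0.095,0,0,0,0],
    [-1,-0.031,-0.125,0,0,0,0],
    [-1,-0.039,-0.155,0,0,0,0],
    [-1,-0.046,-0.185,0,0,0,0],
    [-1,-0.054,-0.215,0,0,0,0],
    [-1,-0.061,-0.245,0,0,0,0],
    [-1,-0.068,-0.27,0,0,0,0],
    [-1,-0.072,-0.287,0,0,0,0],
    [-1,-0.072,-0.287,0,0,0,0]
  ]
}}

```text
clock: 11.33
tool_pos: [0.4989, -0.3034, 0.3476]
tcp_rot: [[-0.001, 0.776, -0.631], [0.0, -0.631, -0.776], [-1.0, -0.001, 0.001]]
ft_force: [-0.1, 0.0, -3.8]
finger_gap: 0.0302
```

Call:
{"method": "jog_arm", "body": {
  "increments": [
    [-1,0,0,-0.02,0,0,0],
    [-1,0,0,-0.04,0,0,0],
    [-1,0,0,-0.06,0,0,0],
    [-1,0,0,-0.08,0,0,0],
    [-1,0,0,-0.1,0,0,0],
    [-1,0,0,-0.12,0,0,0],
    [-1,0,0,-0.135,0,0,0],
    [-1,0,0,-0.145,0,0,0],
    [-1,0,0,-0.15,0,0,0],
    [-1,0,0,-0.153,0,0,0],
    [-1,0,0,-0.153,0,0,0]
  ]
}}

```text
clock: 12.25
tool_pos: [0.5002, -0.3, 0.1956]
tcp_rot: [[-0.0, 0.778, -0.629], [0.0, -0.629, -0.778], [-1.0, -0.0, 0.0]]
ft_force: [0.4, 0.6, -4.1]
finger_gap: 0.0304
```

```bash
python3 - <<'E'
from h import *
s=get_state(); print(s["tool_pos"],s["ft_force"],s["finger_gap"])
d=get_image("side"); crop(d,"s6",150,140,450,400,2.5)
E
```

```text
[ 0.5001617  -0.30003331  0.19555178] [ 0.36265934  0.57895204 -4.10211008] 0.030440483824487528
```

View pics/s6.png

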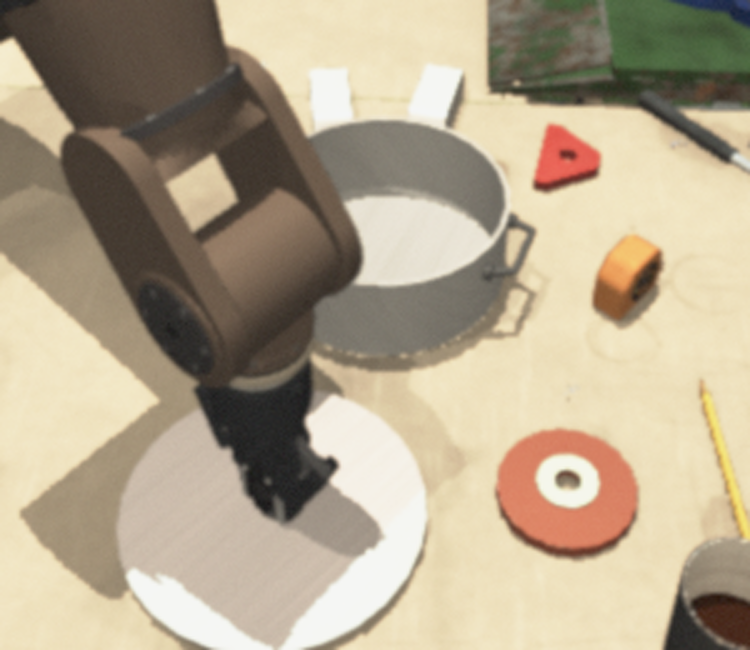

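Lid hangs a few mm above the bench, level and clear of the disc. Lowering.

Call:
{"method": "jog_arm", "body": {
  "increments": [
    [-1,0,0,-0.002,0,0,0],
    [-1,0,0,-0.003,0,0,0],
    [-1,0,0,-0.004,0,0,0],
    [-1,0,0,-0.005,0,0,0],
    [-1,0,0,-0.005,0,0,0]
  ]
}}

```text
clock: 12.72
tool_pos: [0.5001, -0.3, 0.1907]
tcp_rot: [[0.0, 0.778, -0.629], [-0.0, -0.629, -0.778], [-1.0, 0.0, 0.0]]
ft_force: [0.7, -0.8, -4.8]
finger_gap: 0.0303
```

Call:
{"method": "jog_arm", "body": {
  "increments": [
    [-1,0,0,-0.001,0,0,0],
    [-1,0,0,-0.002,0,0,0],
    [-1,0,0,-0.002,0,0,0]
  ]
}}

```text
clock: 12.97
tool_pos: [0.5002, -0.3001, 0.1897]
tcp_rot: [[0.001, 0.778, -0.629], [-0.0, -0.629, -0.778], [-1.0, 0.001, 0.0]]
ft_force: [-2.3, 1.8, 7.6]
finger_gap: 0.03
```

Contact. Releasing and rising.

Call:
{"method": "jog_arm", "body": {
  "increments": [
    [0,0,0,0.001,0,0,0],
    [0.5,0,0,0.001,0,0,0],
    [1,0,0,0.001,0,0,0],
    [1,0,0,0.001,0,0,0],
    [1,0,0,0.001,0,0,0],
    [1,0,0,0.02,0,0,0],
    [1,0,0,0.05,0,0,0],
    [1,0,0,0.08,0,0,0],
    [1,0,0,0.11,0,0,0],
    [1,0,0,0.13,0,0,0],
    [1,0,0,0.14,0,0,0],
    [1,0,0,0.14,0,0,0]
  ]
}}

```text
clock: 13.97
tool_pos: [0.5003, -0.3001, 0.3306]
tcp_rot: [[0.003, 0.778, -0.629], [-0.002, -0.629, -0.778], [-1.0, 0.004, -0.0]]
ft_force: [-0.2, -0.3, -1.1]
finger_gap: 0.0851
```

```bash
cat > blk.py <<'E'
from h import *
import sys
d=get_image("top"); P=cloud(d); z=P[...,2]
crop(d,sys.argv[1],230,110,480,290,3)
roi=np.zeros(z.shape,bool); roi[170:290,235:340]=1
rects(P,roi&(z>.030)&(z<.048),lab="blk")
roi[:]=0; roi[120:290,300:480]=1
rects(P,roi&(z>.086)&(z<.105),lab="rim")
s=get_state(); print(s["clock"],s["tool_pos"],s["ft_force"],s["finger_gap"])
E
python3 blk.py t7
```

```text
blk px [268. 190.] n 469 ctr [615.3 234.1] size [104.3  41.8] longaxis deg 78.3 z med 0.0387 mean [615.2 233.6]
blk px [272. 230.] n 486 ctr [498.1 221.6] size [ 41.9 104.7] longaxis deg 98.6 z med 0.0386 mean [498.  221.6]
blk px [270. 259.] n 486 ctr [412.1 227.3] size [ 41.8 102.1] longaxis deg 108.3 z med 0.0388 mean [412.7 226.7]
rim px [353. 202.] n 460 ctr [571.7 -11.9] size [232.  233.8] longaxis deg 90.4 z med 0.0959 mean [576.6 -17.9]
14.0167 [ 0.50006686 -0.30000338  0.32890235] [ 0.63805509  0.09640147 -0.236677  ] 0.08530211571702297
```

View pics/t7.png

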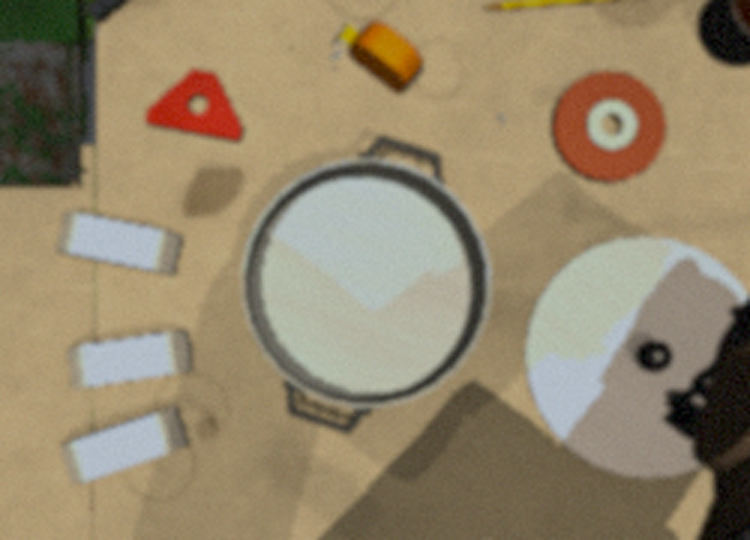

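Call:
{"method": "jog_arm", "body": {
  "increments": [
    [1,0.003,0.01,0.01,0,0,0.02],
    [1,0.01,0.04,0.02,0,0,0.05],
    [1,0.016,0.075,0.02,0,0,0.09],
    [1,0.024,0.11,0.02,0,0,0.13],
    [1,0.031,0.145,0.02,0,0,0.17],
    [1,0.039,0.18,0.02,0,0,0.21],
    [1,0.046,0.215,0.02,0,0,0.25],
    [1,0.054,0.25,0.02,0,0,0.29],
    [1,0.062,0.285,0.02,0,0,0.33],
    [1,0.07,0.32,0.02,0,0,0.37],
    [1,0.077,0.355,0.02,0,0,0.41],
    [1,0.085,0.39,0.02,0,0,0.45]
  ]
}}

```text
clock: 15.02
tool_pos: [0.5849, 0.0924, 0.3476]
tcp_rot: [[-0.003, 0.974, -0.225], [-0.0, -0.225, -0.974], [-1.0, -0.002, 0.001]]
ft_force: [-0.0, 0.4, 0.9]
finger_gap: 0.085
```

Call:
{"method": "jog_arm", "body": {
  "increments": [
    [1,0.007,0.035,0,0,0,0.026],
    [1,0.015,0.07,-0.02,0,0,0.026],
    [1,0.022,0.1,-0.04,0,0,0.026],
    [1,0.028,0.125,-0.06,0,0,0.026],
    [1,0.031,0.14,-0.08,0,0,0.026],
    [1,0.031,0.144,-0.1,0,0,0.026],
    [1,0.031,0.144,-0.11,0,0,0.026],
    [1,0.031,0.144,-0.11,0,0,0.026]
  ]
}}

```text
clock: 15.68
tool_pos: [0.6153, 0.2343, 0.2354]
tcp_rot: [[-0.006, 0.98, -0.201], [-0.002, -0.201, -0.98], [-1.0, -0.005, 0.003]]
ft_force: [-0.9, -0.2, -0.1]
finger_gap: 0.0852
```

```bash
python3 - <<'E'
from h import *
d=get_image("side"); crop(d,"s8",210,60,430,260,3)
P=cloud(d); z=P[...,2]; roi=np.zeros(z.shape,bool); roi[150:200,230:345]=1
rects(P,roi&(z>.030)&(z<.045),40,lab="blk")
E
```

```text
blk px [252. 176.] n 323 ctr [414.2 222.9] size [41.9 97.4] longaxis deg 108.8 z med 0.0356 mean [415.5 218.4]
blk px [282. 178.] n 321 ctr [500.1 215.7] size [41.9 94.7] longaxis deg 98.3 z med 0.0355 mean [500.2 213. ]
blk px [324. 177.] n 325 ctr [616.5 228.7] size [99.  42.9] longaxis deg 78.6 z med 0.0353 mean [616.5 225.3]
```

View pics/s8.png

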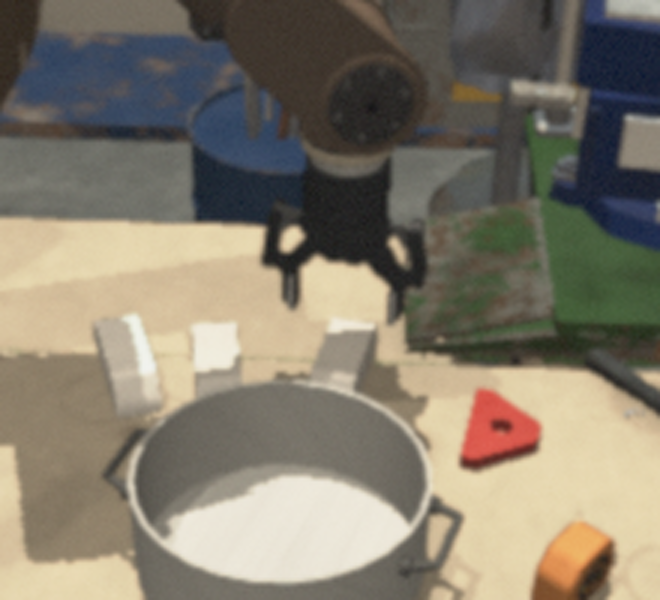

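Block A lies centred between the fingers. Descending and gripping.

Call:
{"method": "jog_arm", "body": {
  "increments": [
    [1,0,-0.002,-0.015,0,0,0],
    [1,0,-0.002,-0.03,0,0,0],
    [1,0,-0.002,-0.045,0,0,0],
    [1,0,-0.002,-0.053,0,0,0],
    [1,0,-0.002,-0.053,0,0,0],
    [-1,0,-0.002,-0.053,0,0,0],
    [-1,0,-0.002,-0.053,0,0,0],
    [-1,0,-0.002,-0.053,0,0,0],
    [-1,0,-0.002,-0.053,0,0,0],
    [-1,0,-0.002,-0.053,0,0,0],
    [-1,0,-0.002,-0.053,0,0,0]
  ],
  "squeeze": 70
}}

```text
clock: 16.65
tool_pos: [0.6164, 0.232, 0.187]
tcp_rot: [[0.002, 0.979, -0.203], [0.0, -0.203, -0.979], [-1.0, 0.002, -0.001]]
ft_force: [-0.5, -2.0, 6.8]
finger_gap: 0.0407
```

Call:
{"method": "jog_arm", "body": {
  "increments": [
    [-1,0,0,0.005,0,0,0],
    [-1,0,0,0.02,0,0,0],
    [-1,0,0,0.045,0,0,0],
    [-1,0,0,0.07,0,0,0],
    [-1,0,0,0.095,0,0,0],
    [-1,0,0,0.12,0,0,0],
    [-1,0,0,0.14,0,0,0],
    [-1,0,0,0.145,0,0,0],
    [-1,0,0,0.145,0,0,0]
  ]
}}

```text
clock: 17.4
tool_pos: [0.616, 0.232, 0.3321]
tcp_rot: [[0.002, 0.979, -0.203], [0.001, -0.203, -0.979], [-1.0, 0.002, -0.001]]
ft_force: [0.1, -0.2, -3.8]
finger_gap: 0.0405
```

Call:
{"method": "jog_arm", "body": {
  "increments": [
    [-1,0,-0.01,0,0,0,0.02],
    [-1,0,-0.03,0,0,0,0.04],
    [-1,0,-0.055,0,0,0,0.06],
    [-1,0,-0.08,0,0,0,0.08],
    [-1,0,-0.105,0,0,0,0.1],
    [-1,0,-0.13,0,0,0,0.12],
    [-1,0,-0.155,0,0,0,0.14],
    [-1,0,-0.18,0,0,0,0.16],
    [-1,0,-0.205,0,0,0,0.18],
    [-1,-0.001,-0.23,0,0,0,0.2],
    [-1,-0.002,-0.245,0,0,0,0.204],
    [-1,-0.002,-0.245,0,0,0,0.204]
  ]
}}

```text
clock: 18.4
tool_pos: [0.6138, -0.0157, 0.3288]
tcp_rot: [[-0.003, 1.0, -0.002], [-0.0, -0.002, -1.0], [-1.0, -0.003, 0.0]]
ft_force: [0.7, -0.0, -2.5]
finger_gap: 0.0407
```

```bash
python3 - <<'E'
from h import *
s=get_state(); print(s["tool_pos"],s["ft_force"],s["finger_gap"])
d=get_image("side"); crop(d,"s9",210,60,430,300,2.5)
E
```

```text
[ 0.61381187 -0.0157474   0.32881487] [ 0.7315055  -0.00406916 -2.49001576] 0.040743017931433
```

View pics/s9.png

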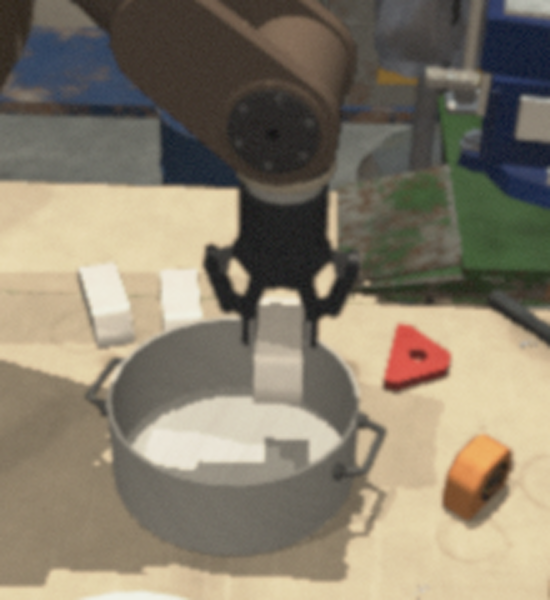

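Block held level over the +x half of the pan. Lowering.

Call:
{"method": "jog_arm", "body": {
  "increments": [
    [-1,0,0,-0.015,0,0,0],
    [-1,0,0,-0.03,0,0,0],
    [-1,0,0,-0.045,0,0,0],
    [-1,0,0,-0.06,0,0,0],
    [-1,0,0,-0.075,0,0,0],
    [-1,0,0,-0.09,0,0,0],
    [-1,0,0,-0.105,0,0,0],
    [-1,0,0,-0.118,0,0,0],
    [-1,0,0,-0.128,0,0,0],
    [-1,0,0,-0.133,0,0,0],
    [-1,0,0,-0.133,0,0,0]
  ]
}}

```text
clock: 19.37
tool_pos: [0.614, -0.0127, 0.1964]
tcp_rot: [[-0.002, 1.0, 0.0], [0.0, 0.0, -1.0], [-1.0, -0.002, -0.0]]
ft_force: [0.4, -0.2, -3.0]
finger_gap: 0.0407
```

Call:
{"method": "jog_arm", "body": {
  "increments": [
    [-1,0,0,-0.001,0,0,0],
    [-1,0,0,-0.002,0,0,0],
    [-1,0,0,-0.002,0,0,0]
  ]
}}

```text
clock: 19.62
tool_pos: [0.6142, -0.0131, 0.1963]
tcp_rot: [[0.001, 1.0, -0.0], [-0.0, -0.0, -1.0], [-1.0, 0.001, 0.0]]
ft_force: [-0.4, -0.3, -3.4]
finger_gap: 0.0405
```

Call:
{"method": "jog_arm", "body": {
  "increments": [
    [-1,0,0,-0.001,0,0,0],
    [-1,0,0,-0.002,0,0,0],
    [-1,0,0,-0.003,0,0,0],
    [-1,0,0,-0.003,0,0,0]
  ]
}}

```text
clock: 19.95
tool_pos: [0.6141, -0.0131, 0.1927]
tcp_rot: [[0.0, 1.0, -0.0], [-0.0, -0.0, -1.0], [-1.0, 0.0, 0.0]]
ft_force: [-0.3, 0.2, -3.2]
finger_gap: 0.0403
```

Call:
{"method": "jog_arm", "body": {
  "increments": [
    [-1,0,0,-0.001,0,0,0],
    [-1,0,0,-0.002,0,0,0],
    [-1,0,0,-0.002,0,0,0]
  ]
}}

```text
clock: 20.2
tool_pos: [0.6141, -0.013, 0.192]
tcp_rot: [[0.001, 1.0, 0.0], [-0.0, 0.0, -1.0], [-1.0, 0.001, 0.0]]
ft_force: [-3.5, 0.2, 11.1]
finger_gap: 0.0404
```

Call:
{"method": "jog_arm", "body": {
  "increments": [
    [0.2,0,0,0.001,0,0,0],
    [0.5,0,0,0.001,0,0,0],
    [0.5,0,0,0.001,0,0,0],
    [0.5,0,0,0.001,0,0,0],
    [0.5,0,0,0.015,0,0,0],
    [0.5,0,0,0.035,0,0,0],
    [0.5,0,0,0.06,0,0,0],
    [0.5,0,0,0.09,0,0,0],
    [1,0,0,0.12,0,0,0],
    [1,0,0,0.14,0,0,0],
    [1,0,0,0.145,0,0,0],
    [1,0,0,0.145,0,0,0]
  ]
}}

```text
clock: 21.2
tool_pos: [0.6142, -0.013, 0.3371]
tcp_rot: [[0.003, 1.0, 0.0], [-0.0, 0.0, -1.0], [-1.0, 0.003, 0.0]]
ft_force: [0.2, -1.2, -0.5]
finger_gap: 0.0851
```

```bash
cat > sb.py <<'E'
from h import *
import sys
d=get_image("side"); crop(d,sys.argv[1],210,60,430,300,2.5)
P=cloud(d); z=P[...,2]; roi=np.zeros(z.shape,bool); roi[150:220,220:345]=1
rects(P,roi&(z>.030)&(z<.045)&(P[...,1]>.1),40,lab="side blk")
d=get_image("top");P=cloud(d); z=P[...,2]
roi=np.zeros(z.shape,bool); roi[150:310,225:345]=1
rects(P,roi&(z>.030)&(z<.048)&(P[...,1]>.1),40,lab="top blk")
s=get_state(); print(s["clock"],s["tool_pos"],s["finger_gap"])
E
python3 sb.py s10
```

```text
side blk px [252. 176.] n 320 ctr [414.8 222.5] size [42.7 96.5] longaxis deg 107.6 z med 0.0355 mean [415.5 218.4]
side blk px [282. 178.] n 319 ctr [499.8 217.7] size [ 42.  100.8] longaxis deg 98.5 z med 0.0354 mean [499.9 213. ]
top blk px [271. 230.] n 481 ctr [497.9 223. ] size [ 41.9 104. ] longaxis deg 98.5 z med 0.0386 mean [498.1 221.8]
top blk px [270. 259.] n 484 ctr [412.5 227.3] size [ 41.8 102.3] longaxis deg 108.8 z med 0.0386 mean [412.7 226.7]
21.3 [ 0.61394896 -0.01302542  0.33470611] 0.08553542551676366
```

View pics/s10.png

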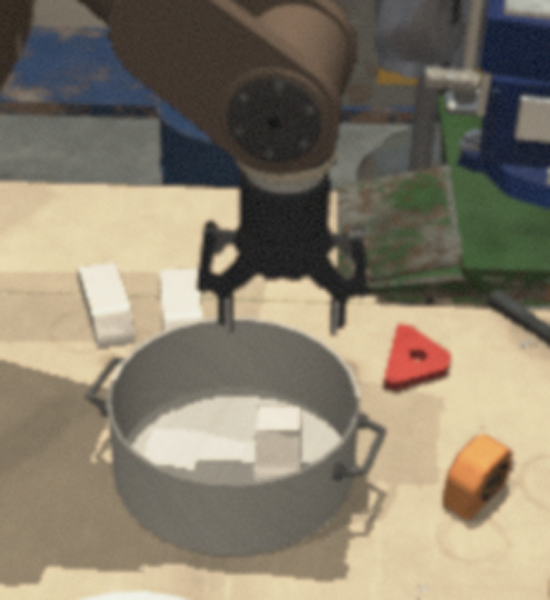

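Block A sits in the pan at (278,440); B and C have not moved. C is close to B, so I use a partial opening for B.

Call:
{"method": "jog_arm", "body": {
  "increments": [
    [0.45,-0.008,0.015,0,0,0,0.02],
    [0.45,-0.022,0.045,0,0,0,0.04],
    [0.45,-0.037,0.075,0,0,0,0.06],
    [0.45,-0.052,0.105,0,0,0,0.08],
    [0.45,-0.066,0.135,0,0,0,0.1],
    [0.45,-0.081,0.165,0,0,0,0.12],
    [0.45,-0.096,0.195,0,0,0,0.14],
    [0.45,-0.108,0.22,-0.02,0,0,0.148],
    [0.45,-0.115,0.234,-0.05,0,0,0.148],
    [0.45,-0.115,0.234,-0.08,0,0,0.148],
    [0.45,-0.115,0.234,-0.1,0,0,0.148],
    [0.45,-0.115,0.234,-0.1,0,0,0.148]
  ]
}}

```text
clock: 22.3
tool_pos: [0.4974, 0.2214, 0.2312]
tcp_rot: [[-0.008, 0.989, 0.149], [-0.002, 0.149, -0.989], [-1.0, -0.008, 0.001]]
ft_force: [0.4, -0.8, -0.1]
finger_gap: 0.062
```

```bash
python3 sb.py s11
```

```text
side blk px [252. 176.] n 321 ctr [414.5 222.4] size [42.3 99.8] longaxis deg 108.2 z med 0.0354 mean [415.1 219.2]
side blk px [282. 178.] n 320 ctr [500.1 215.7] size [ 42.  100.1] longaxis deg 98.4 z med 0.0356 mean [500.1 213.6]
top blk px [286. 227.] n 54 ctr [504.9 177.6] size [41.7 11.8] longaxis deg 13.9 z med 0.0364 mean [506.1 178.2]
22.4 [0.49880724 0.2211983  0.23493556] 0.06192168849601779
```

View pics/s11.png

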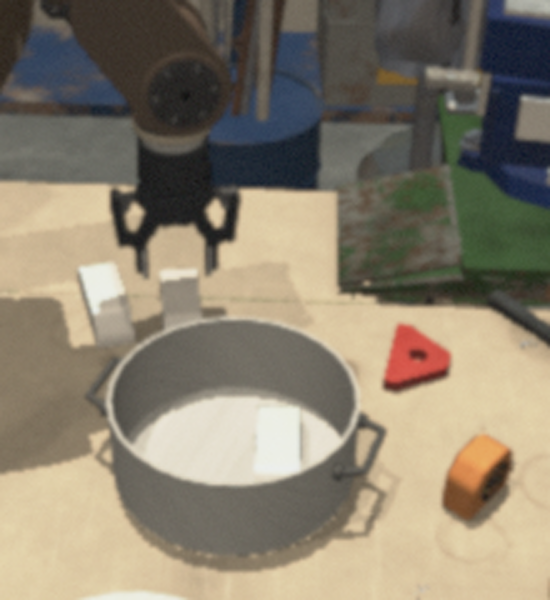

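Fingers straddle B with room to spare. Gripping.

Call:
{"method": "jog_arm", "body": {
  "increments": [
    [0.45,0,-0.001,-0.015,0,0,0],
    [0.45,0,-0.001,-0.03,0,0,0],
    [0.45,0,-0.001,-0.042,0,0,0],
    [0.45,0,-0.001,-0.048,0,0,0],
    [0.45,0,-0.001,-0.048,0,0,0],
    [-1,0,-0.001,-0.048,0,0,0],
    [-1,0,-0.001,-0.048,0,0,0],
    [-1,0,-0.001,-0.048,0,0,0],
    [-1,0,-0.001,-0.048,0,0,0],
    [-1,0,-0.001,-0.048,0,0,0],
    [-1,0,-0.001,-0.048,0,0,0]
  ],
  "squeeze": 70
}}

```text
clock: 23.32
tool_pos: [0.4994, 0.22, 0.1891]
tcp_rot: [[0.002, 0.989, 0.147], [0.001, 0.147, -0.989], [-1.0, 0.002, -0.0]]
ft_force: [-0.8, -0.7, 6.1]
finger_gap: 0.0409
```

Call:
{"method": "jog_arm", "body": {
  "increments": [
    [-1,0,0,0.005,0,0,0],
    [-1,0,0,0.02,0,0,0],
    [-1,0,0,0.045,0,0,0],
    [-1,0,0,0.07,0,0,0],
    [-1,0,0,0.095,0,0,0],
    [-1,0,0,0.12,0,0,0],
    [-1,0,0,0.14,0,0,0],
    [-1,0,0,0.145,0,0,0],
    [-1,0,0,0.145,0,0,0]
  ]
}}

```text
clock: 24.07
tool_pos: [0.499, 0.2199, 0.3342]
tcp_rot: [[0.003, 0.989, 0.148], [0.001, 0.148, -0.989], [-1.0, 0.003, -0.0]]
ft_force: [0.2, 0.0, -3.0]
finger_gap: 0.0404
```

Call:
{"method": "jog_arm", "body": {
  "increments": [
    [-1,0.002,-0.01,0,0,0,-0.01],
    [-1,0.005,-0.03,0,0,0,-0.03],
    [-1,0.008,-0.055,0,0,0,-0.045],
    [-1,0.011,-0.08,0,0,0,-0.06],
    [-1,0.014,-0.105,0,0,0,-0.075],
    [-1,0.017,-0.13,0,0,0,-0.09],
    [-1,0.02,-0.155,0,0,0,-0.105],
    [-1,0.024,-0.18,0,0,0,-0.12],
    [-1,0.027,-0.205,0,0,0,-0.135],
    [-1,0.03,-0.225,0,0,0,-0.148],
    [-1,0.031,-0.233,0,0,0,-0.148],
    [-1,0.031,-0.233,0,0,0,-0.148]
  ]
}}

```text
clock: 25.07
tool_pos: [0.5301, -0.0148, 0.3314]
tcp_rot: [[-0.002, 1.0, -0.002], [0.0, -0.002, -1.0], [-1.0, -0.002, -0.0]]
ft_force: [0.2, -0.6, -3.8]
finger_gap: 0.0406
```

```bash
python3 sb.py s12
```

```text
side blk px [251. 176.] n 265 ctr [412.2 221.6] size [38.5 99. ] longaxis deg 110.0 z med 0.0353 mean [412.6 215.8]
top blk px [270. 259.] n 488 ctr [412.1 227.7] size [ 41.8 103.1] longaxis deg 108.6 z med 0.0386 mean [412.6 226.7]
25.1667 [ 0.52991555 -0.01296042  0.33183653] 0.040609467044114
```

View pics/s12.png

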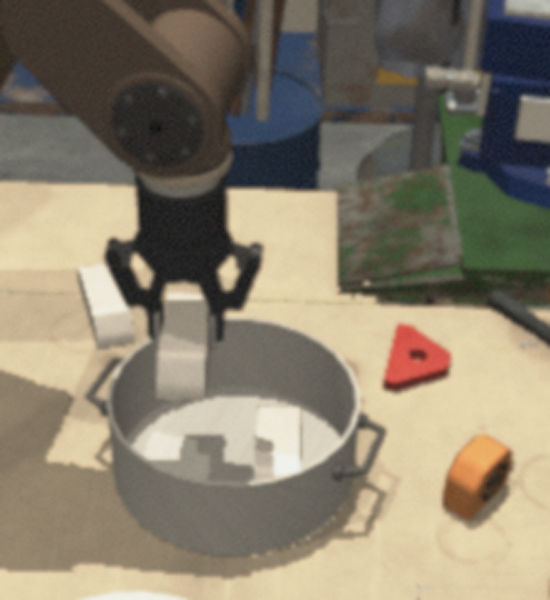

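Call:
{"method": "jog_arm", "body": {
  "increments": [
    [-1,0,0,-0.015,0,0,0],
    [-1,0,0,-0.03,0,0,0],
    [-1,0,0,-0.045,0,0,0],
    [-1,0,0,-0.06,0,0,0],
    [-1,0,0,-0.075,0,0,0],
    [-1,0,0,-0.09,0,0,0],
    [-1,0,0,-0.105,0,0,0],
    [-1,0,0,-0.118,0,0,0],
    [-1,0,0,-0.128,0,0,0],
    [-1,0,0,-0.134,0,0,0],
    [-1,0,0,-0.136,0,0,0],
    [-1,0,0,-0.137,0,0,0]
  ]
}}

```text
clock: 26.17
tool_pos: [0.5302, -0.0127, 0.1956]
tcp_rot: [[-0.0, 1.0, 0.001], [0.0, 0.001, -1.0], [-1.0, -0.0, -0.0]]
ft_force: [-0.4, 0.4, -3.1]
finger_gap: 0.0407
```

Call:
{"method": "jog_arm", "body": {
  "increments": [
    [-1,0,0,-0.001,0,0,0],
    [-1,0,0,-0.001,0,0,0]
  ]
}}

```text
clock: 26.33
tool_pos: [0.5302, -0.013, 0.1951]
tcp_rot: [[0.001, 1.0, 0.0], [-0.0, 0.0, -1.0], [-1.0, 0.001, 0.0]]
ft_force: [0.5, 0.5, -3.0]
finger_gap: 0.0409
```

Call:
{"method": "jog_arm", "body": {
  "increments": [
    [-1,0,0,-0.001,0,0,0],
    [-1,0,0,-0.002,0,0,0],
    [-1,0,0,-0.002,0,0,0]
  ]
}}

```text
clock: 26.58
tool_pos: [0.5302, -0.0131, 0.1941]
tcp_rot: [[0.002, 1.0, -0.0], [-0.0, -0.0, -1.0], [-1.0, 0.002, 0.0]]
ft_force: [-3.5, 1.2, 12.5]
finger_gap: 0.0404
```

Call:
{"method": "jog_arm", "body": {
  "increments": [
    [0.2,0,0,0.001,0,0,0],
    [0.5,0,0,0.001,0,0,0],
    [0.5,0,0,0.001,0,0,0],
    [0.5,0,0,0.001,0,0,0],
    [0.5,0,0,0.015,0,0,0],
    [0.5,0,0,0.035,0,0,0],
    [0.5,0,0,0.06,0,0,0],
    [0.5,0,0,0.09,0,0,0],
    [0.5,0,0,0.12,0,0,0],
    [0.5,0,0,0.14,0,0,0],
    [0.5,-0.01,0.02,0.14,0,0,0.03],
    [0.5,-0.025,0.05,0.14,0,0,0.06]
  ]
}}

```text
clock: 27.58
tool_pos: [0.5057, 0.036, 0.334]
tcp_rot: [[0.004, 0.998, 0.058], [-0.0, 0.058, -0.998], [-1.0, 0.004, 0.001]]
ft_force: [0.3, 1.0, -1.1]
finger_gap: 0.0639
```

Call:
{"method": "jog_arm", "body": {
  "increments": [
    [0.5,-0.015,0.03,0,0,0,0.04],
    [0.5,-0.03,0.06,0,0,0,0.08],
    [0.5,-0.045,0.09,0,0,0,0.12],
    [0.5,-0.06,0.12,0,0,0,0.16],
    [0.5,-0.072,0.15,0,0,0,0.2],
    [0.5,-0.083,0.175,0,0,0,0.24],
    [0.5,-0.091,0.19,0,0,0,0.263],
    [0.5,-0.091,0.19,0,0,0,0.263],
    [0.5,-0.091,0.19,0,0,0,0.263]
  ]
}}

```text
clock: 28.33
tool_pos: [0.4139, 0.2274, 0.3327]
tcp_rot: [[0.0, 0.948, 0.319], [-0.0, 0.319, -0.948], [-1.0, 0.0, 0.0]]
ft_force: [0.1, 0.3, -0.0]
finger_gap: 0.0641
```

```bash
python3 sb.py s13
```

```text
side blk px [252. 176.] n 324 ctr [414.7 222.1] size [42.6 97.6] longaxis deg 108.3 z med 0.0356 mean [415.4 218.7]
top blk px [279. 256.] n 207 ctr [421.7 199.4] size [40.9 45.3] longaxis deg 108.2 z med 0.0383 mean [422.1 199. ]
28.4333 [0.41448901 0.22646733 0.33269411] 0.06410238754171253
```

View pics/s13.png

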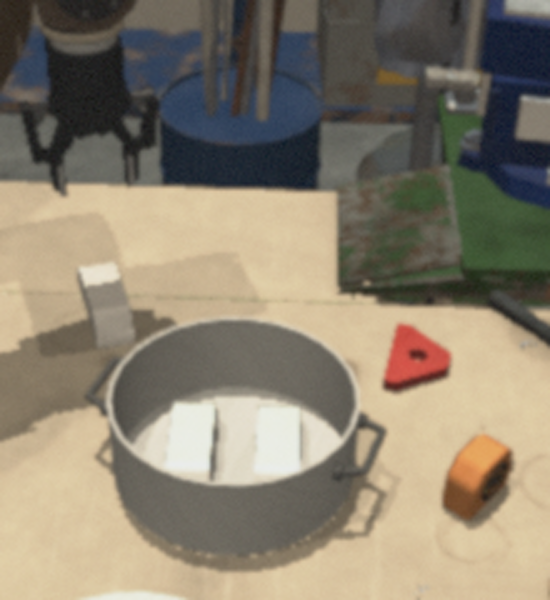

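Two blocks lie side by side in the pan (190,438) and (277,440); C has not moved. Descending on C.

Call:
{"method": "jog_arm", "body": {
  "increments": [
    [0.5,0,0,-0.025,0,0,0],
    [0.5,0,0,-0.05,0,0,0],
    [0.5,0,0,-0.075,0,0,0],
    [0.5,0,0,-0.1,0,0,0],
    [0.5,0,0,-0.12,0,0,0],
    [0.5,0,0,-0.135,0,0,0],
    [0.5,0,0,-0.143,0,0,0],
    [0.5,0,0,-0.143,0,0,0]
  ]
}}

```text
clock: 29.1
tool_pos: [0.4145, 0.2261, 0.1884]
tcp_rot: [[-0.002, 0.949, 0.316], [-0.001, 0.316, -0.949], [-1.0, -0.002, 0.0]]
ft_force: [-0.1, -0.3, 0.0]
finger_gap: 0.0641
```

Call:
{"method": "jog_arm", "body": {
  "increments": [
    [-1,0,0,0,0,0,0],
    [-1,0,0,0,0,0,0],
    [-1,0,0,0,0,0,0],
    [-1,0,0,0,0,0,0],
    [-1,0,0,0,0,0,0],
    [-1,0,0,0,0,0,0]
  ],
  "squeeze": 70
}}

```text
clock: 29.6
tool_pos: [0.4143, 0.2268, 0.1908]
tcp_rot: [[0.002, 0.948, 0.317], [0.0, 0.317, -0.948], [-1.0, 0.002, 0.0]]
ft_force: [1.0, -4.3, 7.9]
finger_gap: 0.0403
```

Call:
{"method": "jog_arm", "body": {
  "increments": [
    [-1,0,0,0.005,0,0,0],
    [-1,0,0,0.02,0,0,0],
    [-1,0,0,0.045,0,0,0],
    [-1,0,0,0.07,0,0,0],
    [-1,0,0,0.095,0,0,0],
    [-1,0,0,0.12,0,0,0],
    [-1,0,0,0.145,0,0,0],
    [-1,0,0,0.155,0,0,0],
    [-1,0,0,0.155,0,0,0]
  ]
}}

```text
clock: 30.35
tool_pos: [0.414, 0.227, 0.3475]
tcp_rot: [[0.005, 0.948, 0.318], [0.002, 0.318, -0.948], [-1.0, 0.005, -0.0]]
ft_force: [0.7, 0.5, -2.3]
finger_gap: 0.0403
```

Call:
{"method": "jog_arm", "body": {
  "increments": [
    [-1,0.006,-0.008,0,0,0,0.08],
    [-1,0.018,-0.025,0,0,0,0.18],
    [-1,0.033,-0.047,0,0,0,0.28],
    [-1,0.048,-0.07,0,0,0,0.38],
    [-1,0.063,-0.093,0,0,0,0.48],
    [-1,0.078,-0.117,0,0,0,0.58],
    [-1,0.093,-0.14,0,0,0,0.68],
    [-1,0.108,-0.163,0,0,0,0.78],
    [-1,0.123,-0.186,0,0,0,0.88],
    [-1,0.138,-0.21,0,0,0,0.98],
    [-1,0.15,-0.228,0,0,0,1.08],
    [-1,0.158,-0.239,0,0,0,1.17]
  ]
}}

```text
clock: 31.35
tool_pos: [0.5729, -0.014, 0.3436]
tcp_rot: [[-0.001, 0.074, 0.997], [0.0, 0.997, -0.074], [-1.0, -0.0, -0.001]]
ft_force: [-0.1, 0.9, -3.5]
finger_gap: 0.0403
```

Call:
{"method": "jog_arm", "body": {
  "increments": [
    [-1,0,0,0,0,0,0.078],
    [-1,0,0,0,0,0,0.078],
    [-1,0,0,0,0,0,0.078]
  ]
}}

```text
clock: 31.6
tool_pos: [0.5719, -0.012, 0.3438]
tcp_rot: [[-0.002, 0.003, 1.0], [0.0, 1.0, -0.003], [-1.0, 0.0, -0.002]]
ft_force: [-0.9, -1.0, -2.9]
finger_gap: 0.0403
```

```bash
python3 sb.py s14
```

```text
31.7 [ 0.5718448  -0.01161975  0.34431898] 0.040851313847178806
```

View pics/s14.png

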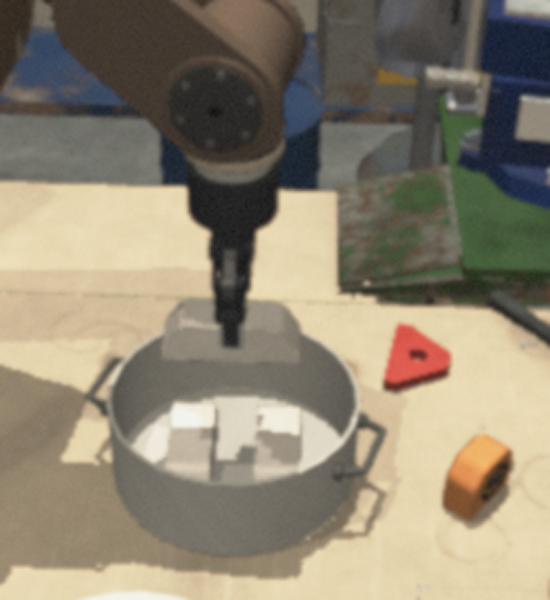

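C is level and lies across the two blocks. Lowering.

Call:
{"method": "jog_arm", "body": {
  "increments": [
    [-1,0,-0.001,-0.015,0,0,0],
    [-1,0,-0.001,-0.03,0,0,0],
    [-1,0,-0.001,-0.045,0,0,0],
    [-1,0,-0.001,-0.06,0,0,0],
    [-1,0,-0.001,-0.075,0,0,0],
    [-1,0,-0.001,-0.09,0,0,0],
    [-1,0,-0.001,-0.1,0,0,0],
    [-1,0,-0.001,-0.106,0,0,0],
    [-1,0,-0.001,-0.108,0,0,0],
    [-1,0,-0.001,-0.108,0,0,0]
  ]
}}

```text
clock: 32.53
tool_pos: [0.5722, -0.0129, 0.2366]
tcp_rot: [[-0.0, 0.0, 1.0], [0.0, 1.0, -0.0], [-1.0, 0.0, -0.0]]
ft_force: [-0.8, -0.2, -3.4]
finger_gap: 0.0404
```

Call:
{"method": "jog_arm", "body": {
  "increments": [
    [-1,0,0,-0.001,0,0,0],
    [-1,0,0,-0.001,0,0,0]
  ]
}}

```text
clock: 32.7
tool_pos: [0.5723, -0.013, 0.2363]
tcp_rot: [[0.001, -0.0, 1.0], [-0.0, 1.0, 0.0], [-1.0, -0.0, 0.001]]
ft_force: [0.8, -0.4, -2.8]
finger_gap: 0.0402
```

Call:
{"method": "jog_arm", "body": {
  "increments": [
    [-1,0,0,-0.001,0,0,0],
    [-1,0,0,-0.002,0,0,0],
    [-1,0,0,-0.002,0,0,0]
  ]
}}

```text
clock: 32.95
tool_pos: [0.5722, -0.0131, 0.2339]
tcp_rot: [[0.0, -0.0, 1.0], [0.0, 1.0, 0.0], [-1.0, 0.0, 0.0]]
ft_force: [0.9, 0.1, -3.1]
finger_gap: 0.0401
```

Call:
{"method": "jog_arm", "body": {
  "increments": [
    [-1,0,0,-0.001,0,0,0],
    [-1,0,0,-0.002,0,0,0],
    [-1,0,0,-0.002,0,0,0]
  ]
}}

```text
clock: 33.2
tool_pos: [0.5721, -0.013, 0.2338]
tcp_rot: [[0.001, -0.0, 1.0], [-0.0, 1.0, 0.0], [-1.0, -0.0, 0.001]]
ft_force: [-7.1, 1.0, 21.2]
finger_gap: 0.0406
```

Contact. Releasing and rising.

Call:
{"method": "jog_arm", "body": {
  "increments": [
    [0.2,0,0,0.002,0,0,0],
    [0.5,0,0,0.002,0,0,0],
    [0.5,0,0,0.002,0,0,0],
    [0.5,0,0,0.002,0,0,0],
    [0.5,0,0,0.015,0,0,0],
    [0.5,0,0,0.035,0,0,0],
    [0.5,0,0,0.06,0,0,0],
    [0.5,0,0,0.09,0,0,0],
    [1,0,0,0.11,0,0,0],
    [1,-0.01,-0.035,0.11,0,0,-0.1],
    [1,-0.017,-0.07,0.11,0,0,-0.2],
    [1,-0.024,-0.105,0.11,0,0,-0.3]
  ]
}}

```text
clock: 34.2
tool_pos: [0.5477, -0.1187, 0.342]
tcp_rot: [[0.001, 0.298, 0.954], [-0.0, 0.954, -0.298], [-1.0, 0.0, 0.001]]
ft_force: [0.2, -0.2, 0.1]
finger_gap: 0.0851
```

Call:
{"method": "jog_arm", "body": {
  "increments": [
    [1,-0.006,-0.03,0,0,0,-0.1],
    [1,-0.012,-0.06,0,0,0,-0.2],
    [1,-0.019,-0.09,0,0,0,-0.3],
    [1,-0.026,-0.12,0,0,0,-0.4],
    [1,-0.033,-0.15,0,0,0,-0.5],
    [1,-0.04,-0.17,0,0,0,-0.6],
    [1,-0.044,-0.178,0,0,0,-0.65],
    [1,-0.047,-0.182,0,0,0,-0.7],
    [1,-0.047,-0.182,0,0,0,-0.7],
    [1,-0.047,-0.182,0,0,0,-0.7]
  ]
}}

```text
clock: 35.03
tool_pos: [0.5011, -0.3002, 0.3415]
tcp_rot: [[-0.0, 0.841, 0.541], [0.0, 0.541, -0.841], [-1.0, 0.0, -0.0]]
ft_force: [-1.1, -0.1, 0.3]
finger_gap: 0.0852
```

```bash
python3 - <<'E'
from h import *
d=get_image("top"); P=cloud(d); z=P[...,2]
crop(d,"t15",230,110,480,290,3)
r=np.hypot(P[...,0]-.572,P[...,1]+.013)<.1
rects(P,r&(z>.07),20,lab="topblk"); rects(P,r&(z>.035)&(z<.06),20,lab="low")
m=(P[...,1]<-.16)&(P[...,1]>-.43)&(P[...,0]<.65)&(P[...,0]>.36)
rects(P,m&(z>.003)&(z<.02),lab="lid"); rects(P,m&(z>.035)&(z<.06),10,lab="knob")
d=get_image("side");crop(d,"s15",170,100,450,380,2.2); P=cloud(d); z=P[...,2]
m=(P[...,1]<-.16)&(P[...,1]>-.43)&(P[...,0]<.65)&(P[...,0]>.36)
rects(P,m&(z>.003)&(z<.02),lab="lids"); rects(P,m&(z>.03)&(z<.055),10,lab="knobs")
s=get_state(); print(s["clock"],s["tool_pos"],s["tcp_rot"],s["joint_positions"])
E
```

```text
topblk px [351. 205.] n 547 ctr [569.6  13.4] size [ 91.4 110. ] longaxis deg 179.5 z med 0.0813 mean [569.1 -11.6]
low px [349. 190.] n 286 ctr [613.9 -10.7] size [104.7  39.9] longaxis deg 89.8 z med 0.0429 mean [615.   -7.5]
low px [340. 219.] n 175 ctr [529.3   5.4] size [73.1 41.2] longaxis deg 89.2 z med 0.0439 mean [528.   19.3]
low px [363. 218.] n 114 ctr [530.7 -49.7] size [24.8 38.5] longaxis deg 179.8 z med 0.0431 mean [530.6 -48.2]
lid px [437. 229.] n 3946 ctr [ 503.3 -278.6] size [207.7 260.6] longaxis deg 162.1 z med 0.0105 mean [ 499.6 -276.4]
knob px [448. 229.] n 97 ctr [ 499.2 -298.3] size [29.9 29.8] longaxis deg 3.2 z med 0.0452 mean [ 500.  -297.3]
lids px [259. 350.] n 9899 ctr [ 500.7 -298. ] size [242.1 237.6] longaxis deg 3.2 z med 0.008 mean [ 501.4 -310.3]
knobs px [258. 337.] n 217 ctr [ 501.4 -304. ] size [30.  28.3] longaxis deg 2.0 z med 0.0423 mean [ 501.9 -306. ]
35.1333 [ 0.50137238 -0.29965029  0.34162574] [[-4.93454425e-05  8.40282052e-01  5.42149490e-01]
 [ 1.86324728e-04  5.42149489e-01 -8.40282034e-01]
 [-9.99999981e-01  5.95517678e-05 -1.83317932e-04]] [-6.51779158e-01  5.03694349e-01  1.73098901e+00  1.50052910e-04
  9.07061558e-01 -1.22486468e+00]
```

View pics/t15.png

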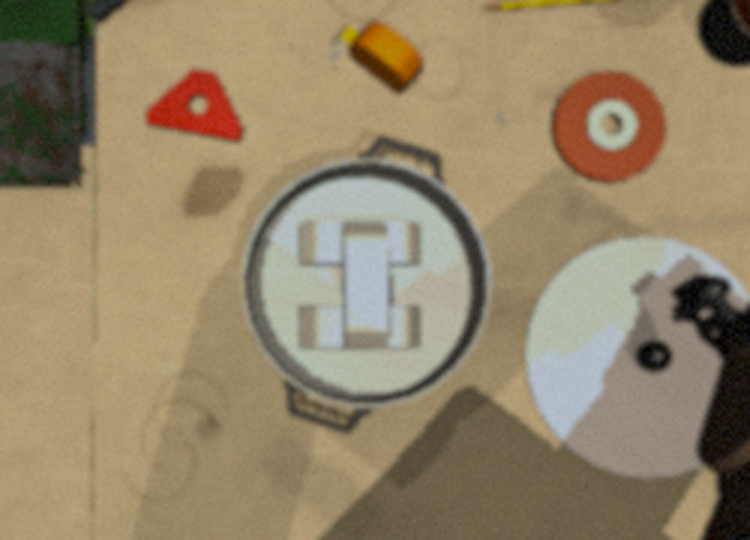

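View pics/s15.png

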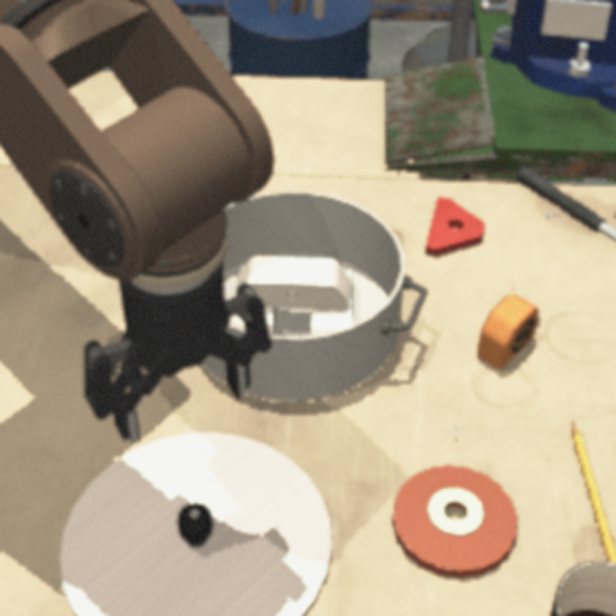

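All three blocks are in the pan, two flat with one across them (top z ≈ 0.081). The lid lies flat with its knob at (0.5005,-0.3005). Gripping the knob.

Call:
{"method": "jog_arm", "body": {
  "increments": [
    [1,-0.001,0,-0.025,0,0,0],
    [1,-0.001,0,-0.05,0,0,0],
    [1,-0.001,0,-0.075,0,0,0],
    [1,-0.001,0,-0.1,0,0,0],
    [1,-0.001,0,-0.125,0,0,0],
    [1,-0.001,0,-0.14,0,0,0],
    [1,-0.001,0,-0.148,0,0,0],
    [1,-0.001,0,-0.151,0,0,0],
    [1,-0.001,0,-0.151,0,0,0]
  ]
}}

```text
clock: 35.88
tool_pos: [0.5004, -0.2998, 0.1906]
tcp_rot: [[-0.0, 0.841, 0.541], [0.0, 0.541, -0.841], [-1.0, 0.0, -0.0]]
ft_force: [0.3, 0.5, -1.1]
finger_gap: 0.0852
```

Call:
{"method": "jog_arm", "body": {
  "increments": [
    [-1,0,0,0,0,0,0],
    [-1,0,0,0,0,0,0],
    [-1,0,0,0,0,0,0],
    [-1,0,0,0,0,0,0],
    [-1,0,0,0,0,0,0],
    [-1,0,0,0,0,0,0],
    [-1,0,0,0,0,0,0]
  ],
  "squeeze": 70
}}

```text
clock: 36.47
tool_pos: [0.5003, -0.3001, 0.1917]
tcp_rot: [[0.001, 0.841, 0.54], [-0.001, 0.54, -0.841], [-1.0, 0.001, 0.001]]
ft_force: [-0.9, 0.4, 6.8]
finger_gap: 0.0304
```

Call:
{"method": "jog_arm", "body": {
  "increments": [
    [-1,0,0,0.004,0,0,0],
    [-1,0,0,0.012,0,0,0],
    [-1,0,0,0.03,0,0,0],
    [-1,0,0,0.055,0,0,0],
    [-1,0,0,0.08,0,0,0],
    [-1,0,0,0.105,0,0,0],
    [-1,0,0,0.13,0,0,0],
    [-1,0,0,0.15,0,0,0],
    [-1,0,0,0.158,0,0,0],
    [-1,0,0,0.158,0,0,0]
  ]
}}

```text
clock: 37.3
tool_pos: [0.5001, -0.3, 0.3506]
tcp_rot: [[0.003, 0.841, 0.541], [-0.002, 0.541, -0.841], [-1.0, 0.001, 0.003]]
ft_force: [0.2, -0.4, -4.9]
finger_gap: 0.0302
```

Call:
{"method": "jog_arm", "body": {
  "increments": [
    [-1,0.003,0.01,0,0,0,0],
    [-1,0.009,0.035,0,0,0,0],
    [-1,0.016,0.065,0,0,0,0],
    [-1,0.024,0.095,0,0,0,0],
    [-1,0.031,0.125,0,0,0,0],
    [-1,0.039,0.155,0,0,0,0],
    [-1,0.046,0.185,0,0,0,0],
    [-1,0.054,0.215,0,0,0,0],
    [-1,0.061,0.245,0,0,0,0],
    [-1,0.068,0.27,0,0,0,0],
    [-1,0.072,0.287,0,0,0,0],
    [-1,0.072,0.287,0,0,0,0]
  ]
}}

```text
clock: 38.3
tool_pos: [0.5723, -0.0096, 0.3469]
tcp_rot: [[-0.003, 0.84, 0.543], [0.001, 0.543, -0.84], [-1.0, -0.002, -0.002]]
ft_force: [-1.5, -0.3, -4.5]
finger_gap: 0.0301
```

Call:
{"method": "jog_arm", "body": {
  "increments": [
    [-1,0,0,-0.01,0,0,0],
    [-1,0,0,-0.025,0,0,0],
    [-1,0,0,-0.04,0,0,0],
    [-1,0,0,-0.045,0,0,0],
    [-1,0,0,-0.045,0,0,0]
  ]
}}

```text
clock: 38.72
tool_pos: [0.5717, -0.0136, 0.3014]
tcp_rot: [[-0.004, 0.842, 0.54], [0.001, 0.54, -0.842], [-1.0, -0.003, -0.003]]
ft_force: [0.4, 0.2, -3.7]
finger_gap: 0.0305
```

```bash
python3 - <<'E'
from h import *
s=get_state(); print(s["tool_pos"],s["ft_force"],s["finger_gap"])
d=get_image("side");crop(d,"s16",210,120,430,300,3); P=cloud(d); z=P[...,2]
m=(np.hypot(P[...,0]-.572,P[...,1]+.013)<.135)
p=P[m&(z>.11)&(z<.14)]; A=np.c_[p[:,:2],np.ones(len(p))]; print("plane",np.linalg.lstsq(A,p[:,2],rcond=None)[0])
rects(P,m&(z>.11)&(z<.14),lab="lid")
E
```

```text
[ 0.57168753 -0.01364458  0.3014332 ] [ 0.36465373  0.17579091 -3.70826076] 0.03053619916276521
plane [-0.00566269  0.00190438  0.12110739]
lid px [303. 218.] n 4896 ctr [572.7 -25.7] size [241.  223.8] longaxis deg 7.4 z med 0.1175 mean [573.5 -40.5]
```

View pics/s16.png

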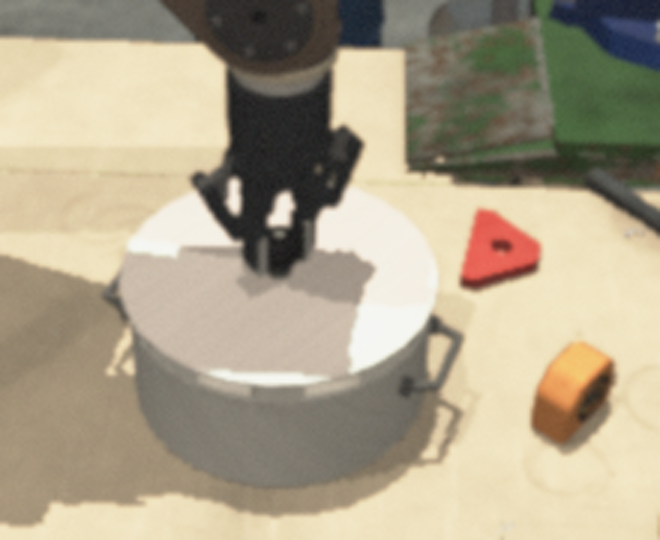

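Lid is level over the mouth with even overhang. Lowering slowly.

Call:
{"method": "jog_arm", "body": {
  "increments": [
    [-1,0,0,-0.003,0,0,0],
    [-1,0,0,-0.006,0,0,0],
    [-1,0,0,-0.009,0,0,0],
    [-1,0,0,-0.011,0,0,0],
    [-1,0,0,-0.013,0,0,0],
    [-1,0,0,-0.015,0,0,0],
    [-1,0,0,-0.017,0,0,0],
    [-1,0,0,-0.017,0,0,0]
  ]
}}

```text
clock: 39.43
tool_pos: [0.5721, -0.013, 0.2864]
tcp_rot: [[-0.0, 0.841, 0.54], [0.0, 0.54, -0.841], [-1.0, -0.0, -0.0]]
ft_force: [0.0, -0.8, -4.2]
finger_gap: 0.0298
```

Call:
{"method": "jog_arm", "body": {
  "increments": [
    [-1,0,0,-0.001,0,0,0],
    [-1,0,0,-0.002,0,0,0],
    [-1,0,0,-0.002,0,0,0]
  ]
}}

```text
clock: 39.68
tool_pos: [0.5721, -0.013, 0.2846]
tcp_rot: [[-0.0, 0.841, 0.54], [0.0, 0.54, -0.841], [-1.0, -0.0, -0.0]]
ft_force: [-0.2, -0.1, -3.2]
finger_gap: 0.0303
```

Call:
{"method": "jog_arm", "body": {
  "increments": [
    [-1,0,0,-0.001,0,0,0],
    [-1,0,0,-0.002,0,0,0],
    [-1,0,0,-0.003,0,0,0],
    [-1,0,0,-0.003,0,0,0]
  ]
}}

```text
clock: 40.02
tool_pos: [0.5722, -0.0131, 0.2818]
tcp_rot: [[0.0, 0.841, 0.54], [0.0, 0.54, -0.841], [-1.0, 0.0, 0.0]]
ft_force: [-1.1, -0.7, -3.5]
finger_gap: 0.0304
```

Call:
{"method": "jog_arm", "body": {
  "increments": [
    [-1,0,0,-0.001,0,0,0],
    [-1,0,0,-0.002,0,0,0],
    [-1,0,0,-0.002,0,0,0]
  ]
}}

```text
clock: 40.27
tool_pos: [0.572, -0.013, 0.2816]
tcp_rot: [[0.001, 0.841, 0.541], [-0.0, 0.541, -0.841], [-1.0, 0.001, 0.001]]
ft_force: [-7.5, 1.1, 18.8]
finger_gap: 0.0303
```

Contact at TCP 0.2816, the seated height. Releasing and backing away.

Call:
{"method": "jog_arm", "body": {
  "increments": [
    [0,0,0,0.002,0,0,0],
    [0.5,0,0,0.002,0,0,0],
    [1,0,0,0.002,0,0,0],
    [1,0,0,0.002,0,0,0],
    [1,0,0,0.002,0,0,0],
    [1,0,0,0.02,0,0,0],
    [1,0,0,0.05,0,0,0],
    [1,0,0,0.08,0,0,0],
    [1,0,0,0.11,0,0,0],
    [1,-0.01,-0.04,0.11,0,0,0],
    [1,-0.02,-0.08,0.11,0,0,0],
    [1,-0.03,-0.12,0.11,0,0,0]
  ]
}}

```text
clock: 41.27
tool_pos: [0.5416, -0.1338, 0.3902]
tcp_rot: [[0.001, 0.84, 0.542], [-0.0, 0.542, -0.84], [-1.0, 0.001, 0.001]]
ft_force: [1.3, 0.4, 0.2]
finger_gap: 0.0856
```

Call:
{"method": "jog_arm", "body": {
  "increments": [
    [1,-0.02,-0.03,0,0,0,0],
    [1,-0.03,-0.06,0,0,0,0],
    [1,-0.04,-0.09,0,0,0,0],
    [1,-0.05,-0.12,0,0,0,0],
    [1,-0.06,-0.15,0,0,0,0],
    [1,-0.07,-0.18,0,0,0,0],
    [1,-0.08,-0.21,0,0,0,0],
    [1,-0.09,-0.24,0,0,0,0],
    [1,-0.09,-0.25,0,0,0,0],
    [1,-0.09,-0.25,0,0,0,0]
  ]
}}

```text
clock: 42.1
tool_pos: [0.4516, -0.3852, 0.3893]
tcp_rot: [[-0.0, 0.843, 0.538], [0.0, 0.538, -0.843], [-1.0, -0.0, -0.0]]
ft_force: [0.8, 0.7, 0.7]
finger_gap: 0.0854
```

```bash
python3 - <<'E'
from h import *
for n in("top","side"):
    d=get_image(n); P=cloud(d); z=P[...,2]; cv2.imwrite(f"pics/{n}17.png",d["pixels"][:,:,::-1]) if n=="side" else crop(d,"t17",230,110,480,290,3)
    r=np.hypot(P[...,0]-.572,P[...,1]+.013)
    q=P[(r<.13)&(r>.03)&(z>.085)&(z<.115)]; A=np.c_[q[:,:2]-[.572,-.013],np.ones(len(q))]
    print(n,"lid plane",np.linalg.lstsq(A,q[:,2],rcond=None)[0])
    rects(P,(r<.14)&(z>.085)&(z<.112),lab="lid"); rects(P,(r<.03)&(z>.12),10,lab="knob")
    rects(P,(P[...,0]>.74)&(P[...,0]<.88)&(abs(P[...,1]+.04)<.09)&(z>.045)&(z<.09),10,lab="tape")
s=get_state();print(s["clock"],s["tool_pos"])
E
```

```text
top lid plane [6.02061253e-05 1.10631190e-03 1.00738561e-01]
lid px [352. 204.] n 5740 ctr [571.5 -12.4] size [241.4 241.8] longaxis deg 160.1 z med 0.1008 mean [570.6 -12.5]
knob px [352. 203.] n 107 ctr [571.5 -12.5] size [30.2 27.5] longaxis deg 90.0 z med 0.1361 mean [571.1 -11.7]
tape px [359. 127.] n 262 ctr [803.8 -40. ] size [66.2 35.9] longaxis deg 50.3 z med 0.0611 mean [801.5 -39. ]
side lid plane [-0.00088057  0.00391757  0.09767913]
lid px [303. 221.] n 5732 ctr [573.4 -15.3] size [243.1 243.7] longaxis deg 121.7 z med 0.0978 mean [573. -27.]
knob px [303. 208.] n 140 ctr [573.2 -18.5] size [29.7 30. ] longaxis deg 92.9 z med 0.1319 mean [573.3 -20.8]
tape px [402. 244.] n 323 ctr [802.2 -46. ] size [59.8 37.1] longaxis deg 48.7 z med 0.058 mean [802.2 -51.3]
42.2 [ 0.45223108 -0.38272075  0.38934388]
```

View pics/t17.png

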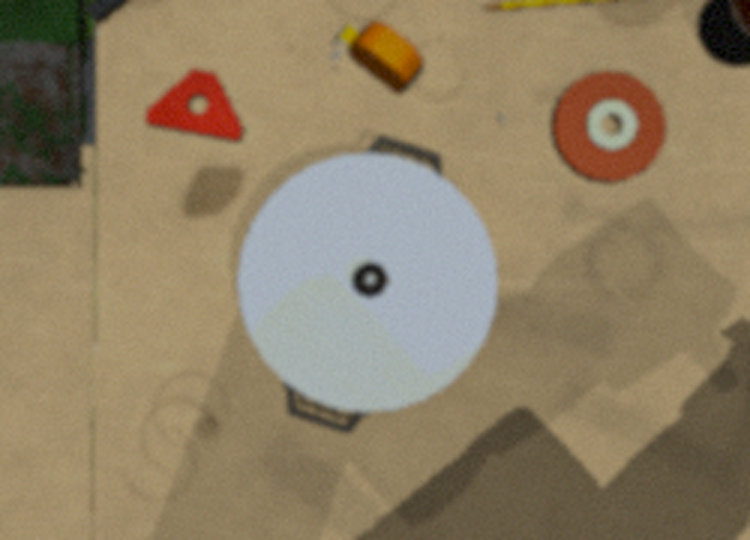

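View pics/side17.png

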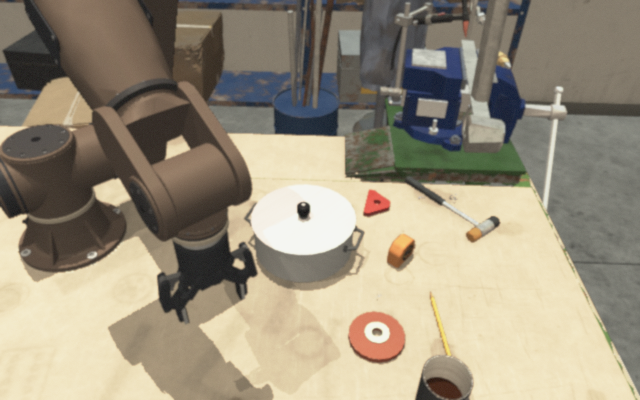

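The lid is level and its top is at the same height as at the start. The tape stands on the bench, the bystanders have not moved, and the gripper is clear. Handing in.

```bash
python3 -c "
from rig import sign_off; print(sign_off())"
```

```text
the job is handed in; nothing more can be done
None
```

The job is done and handed in at about 42 s of the 210 s limit. No verdict is reported at hand-in.

- **Steps:** I stood the tape measure on the bench at about (0.80, -0.04). I then laid the lid flat, knob up, at (0.50, -0.30). The three blocks present went into the pan, two flat and one across them. I then set the lid back on by its knob.
- **Lid:** In the last top view its upper face is at z 0.101, the same as at the start. Its tilt is under 0.3° in both views, and its centre is within 1–3 mm of the pan's. Before I closed the pan, the highest block top was at 0.081 m, below the seated lid's underside at 0.090.
- **Other objects:** The tape is upright and clear of the pan. The flap disc and magnet look unmoved by eye; I did not measure them again at the end.
- **Disagreements:** The two cameras differ by about 3 mm in height and 2–3 mm in y, roughly the stated calibration error. I saw no block knocked aside and no grip slip. The highest wrist force I saw, read at the end of each move, was about 22 N.

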